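# Load the round case in the painting cradle

## Task

Two palette plates have been left lying across the V-groove of the wooden painting cradle: lift them off and set them down, not dropped, as one neat pile in the middle of the cork mat. Then gently push the round wooden case along the groove, without lifting it out, until it rests against the stop at the groove's end, and swing the steel latch fully across the groove behind it. Leave the box, the mug and the jar where they are.

Things in the scene. Friction and masses are not known exactly. Their poses are not given: they have to be found in the camera images.
- cradle: fixed wooden V-block, 320 mm long (own x, groove direction; the stop is at the +x end), 90 mm wide (y), 50 mm high. Origin: centre of its underside, on the table. A 90-degree V-groove runs its whole length along y = 0: 52 mm wide at the top, its bottom line at z = 24 mm; flat shoulders at z = 50 mm on both sides. The -x end is open (no wall at x = -160 mm). A small lug on the +y side (x from -8 to 32 mm, y to 78 mm, z to 50 mm) carries the latch.
- stop: dark wooden stop block fixed across the groove's +x end. Origin at the cradle's own (145, 0, 0) mm; the stop's flat face lies in the plane cradle x = 145 mm; it is 15 mm thick, 90 mm wide, its top is 83 mm above the table.
- case: loose round pale wooden case with a brass band (solid cylinder), 120 mm long, 40 mm diameter, about 0.2 kg (varies), lying in the groove. Origin on its axis at mid length; own x is its axis, the +x end faces the stop. In the groove its axis is 52 mm above the table. Resting against the stop its origin is at cradle x = 85 mm; it may stand up to 3.5 mm short. It slides with friction, a few newtons.
- plate_upper: loose white palette plate 60 mm (own x) by 130 mm (own y) by 10 mm thick, 0.12 kg, with dried paint spots; origin at the centre of its underside. It starts on top of plate_lower.
- plate_lower: the same size of plate, 60 x 130 x 10 mm, origin at the centre of its underside. It starts lying on the cradle's shoulders (underside 50 mm above the table), its long side across the groove, between the case and the stop, about 30 mm or more clear of both.
- mat: fixed square cork mat, 160 x 160 x 4 mm, beside one end of the cradle (left or right). Origin at the centre of its underside, on the table; the top is at 4 mm.
- latch (a joint): angle (rad) of the steel latch bar about an upright pivot at cradle (15, 60) mm. 0: the bar points to the cradle's -x, parallel to the groove and beside it; negative: swung outward, away from the groove; it grows as the bar swings in over the groove; 1.571 (end of travel): square across the groove, fully closed. It starts between -0.35 and 0.1 and stays where it is left (about 1 N at the peg moves it).
- latch_peg (a point): centre of the top of the round upright peg near the free end of the latch bar, 103 mm above the table, 88 mm from the pivot axis. The peg is 14 mm in diameter and rises from the bar's top (65 mm above the table). The bar is 100 mm long, 12 mm wide, 53 to 65 mm above the table. Closed, it stands 4 mm behind the rear end of a case that rests against the stop.
- lacquer_box: bystander: open black box with a red floor, 90 x 110 x 45 mm, loose; origin at the centre of its underside
- mug: bystander: blue mug, 80 mm diameter, 95 mm high, loose; origin at the centre of its underside
- jar: bystander: closed amber glass jar, 68 mm diameter, 75 mm high, loose; origin at the centre of its underside
Things that resemble listed ones, but are neither listed nor needed, are in the scene too. Leave any orange or red look-alike of the plate_upper alone. What is shaped like the plate_lower but blue or green is not meant.

How it is judged:
By the outcome, as a careful person would: the job done as asked, in the order asked, and still so for the second after the job is handed in, with the robot touching nothing.
It also fails if it takes over 72 s, if anything falls off the work surface, if the arm or the gripper's body presses on something with over 40 N, if the wrist force passes 120 N, or if a joint passes its speed limit or range.

## Robot

A 6-joint arm with a two-finger parallel gripper is mounted at the origin on the work surface. World frame = base frame: x ahead of the robot, y to its left, z up, the work surface at z = 0. Lengths are in m, angles in rad, forces in N, time in s.
With the tool pointing down it reaches from about 0.3 to 0.875 m from the base axis. Payload 6.4 kg.
Tool frame: the origin (TCP) lies at the very end of the fingers, on their centre line; the grasp point (between the pads) lies 19 mm behind it (ctrl.tcp_to_grasp is the distance from the TCP to the grasp point, in m); z points along the fingers, y is the direction in which the jaws open and shut (so a half turn about z gives the same grasp; the last joint's range is limited). The gripper opens to 85 mm and grips with 20 to 120 N. Pads are 22 mm wide; open, the fingers measure 114 mm over their backs; the gripper's body (76 mm by 85 mm) begins 54 mm behind the grasp point. The pads swing forward as they close: fully open they stand 13 mm farther back than shut.
Start: joints at [-1.349, 0.181, 1.607, -0, 1.354, -0.206], TCP at [0.239, -0.523, 0.231] pointing down, gripper open.
Joint ranges: [-2.99, 2.99], [-0.89, 2.07], [0.3, 2.58], [-1.14, 4.28], [0, 2.63], [-3.12, 3.12]. Speed limits (rad/s): [2.57, 2.57, 3.01, 3.14, 3.14, 3.14].

## Interface

Orientations are given as a unit quaternion [w, x, y, z].
In Python, from bench import ctrl gives the robot as it stands. The module is installed in compiled form; this text tells all that it offers.
- The arm moves only by the tool drive_tool, never from a script. Its argument "deltas" is a list of rows, each an object with "slide": the shift along the tool's x, y, z as a fraction of full scale, a list of three; "delta_rot": the turn, a rotation vector about the tool's x, y, z as a fraction of full scale, a list of three; "hand": the opening, from 0 (shut) to 1 (fully open). In form: [{"slide": [tx, ty, tz], "delta_rot": [wx, wy, wz], "hand": hand}, ...]. A call has exactly 5 rows; each row shifts and turns the commanded pose from where the row before left it, along the tool's axes as they then stand; what a row does not reach is not made up. Full scale, the value 1, is 50 mm for a shift and 180 degrees for a turn. A row lasts 1/8 s, in which the tool goes at most 62.5 mm and 10.7 degrees, less where a joint would pass 70% of its speed; a pose out of reach is approached as far as the arm can. A call with a number of a shift or a turn outside -1 to 1 is refused whole. A call with a gripper value outside its range is refused whole. The fingers move at their own pace and stop on an object; the grip force is fixed at half the most. Time passes only in rows, so rows that do not move let the fingers close, or fill a call up. It gives the time, the measured TCP pose, the force and the opening at its end, in the units of the state.
- ctrl.get_obs(): the state, without advancing time (a new reading comes with each control period).
- ctrl.camera(name): name is "side" or "top"; returns a dict with "frame" (400x640x3 uint8, red, green, blue), "mtx" (3x3 intrinsics, pixels), "dist" ([k1, k2, p1, p2, k3] as OpenCV has them; the pictures are not rectified), "R" (3x3) and "t" (3): a world point X has camera coordinates R X + t. Camera axes: x right, y down, z forward; pixel columns grow to the right and rows downward; lengths in m; the calibration is good to about 2 mm. A picture is of the moment at which its call begins. There is no depth.
- ctrl.hand_in(): hands the job in, once; it reports no verdict.
The state is a dict: "time_s": time; "q": joint angles; "dq": joint speeds; "joint_efforts": joint torques, N m; "eef_pos": TCP position; "eef_rot": TCP orientation; "wrist_force": force on the tool from outside, world axes, zero at the start; "torque": the same for the moment, N m; "opening": opening from 0.0 (shut) to 1.0 (fully open).
Only numpy, scipy, OpenCV 4.12 (cv2) and the standard library are available. Lean on these libraries where they do the work, as an engineer would, in place of code of your own. Each camera call takes 0.05 s, during which the arm holds its last target.

## Working session

There is one attempt and no reset: what is moved stays moved. The work goes in short steps, Python scripts to look and compute and a tool call to move; the robot and the scene stay as the last step left them, time stands still between calls to the robot, and variables do not carry over. Pictures are saved under pics/ and viewed, and the job is handed in when it is done.

Besides the shell and the picture viewer there is one more tool, called after "Emit:" as name([rows], argument=value, ...), one row to a line, values as JSON. drive_tool: Moves the arm, as the interface text tells. Its arguments: {"type":"object","properties":{"deltas":{"type":"array","items":{"type":"object","properties":{"slide":{"type":"array","items":{"type":"number"}},"delta_rot":{"type":"array","items":{"type":"number"}},"hand":{"type":"number"}}}}},"required":["deltas"]}

```bash
mkdir -p pics; python3 - <<'E'
from bench import ctrl
import cv2,pickle
o=ctrl.get_obs(); print({k:(v if not hasattr(v,'round') else v) for k,v in o.items()}); print(ctrl.tcp_to_grasp)
for n in("side","top"):
    c=ctrl.camera(n); pickle.dump(c,open(f'{n}0.pkl','wb'))
    cv2.imwrite(f'pics/{n}0.png',c['frame'][:,:,::-1]); print(n,c['mtx'],c['dist'],c['R'],c['t'])
E
```

```text
{'time_s': 0.0, 'q': array([-1.34932064e+00,  1.81547641e-01,  1.60801020e+00,  1.23755653e-05,
        1.35378219e+00, -2.06280043e-01]), 'dq': array([-0.00109092,  0.000722  ,  0.00026168,  0.00052989, -0.00119661,
        0.00136659]), 'joint_efforts': array([-5.64927382e-05, -4.44870007e+01, -3.51338804e+01, -3.59056066e-04,
        8.95267760e-03, -1.18990121e-05]), 'eef_pos': array([ 0.23843412, -0.5226322 ,  0.23037937]), 'eef_rot': array([-8.73707577e-04,  9.77215095e-01,  2.12249604e-01, -5.96745640e-07]), 'wrist_force': array([ 0.69155115, -0.53316774,  0.21665532]), 'torque': array([ 0.00654664, -0.03264446, -0.05655144]), 'opening': 1.0002783137384779}
0.0187
side [[374.78209062   0.         313.8674149 ]
 [  0.         374.78209062 197.81491449]
 [  0.           0.           1.        ]] [-0.02970266  0.          0.          0.          0.        ] [[-0.95622337 -0.29206223  0.01834443]
 [-0.19097087  0.57529073 -0.79534313]
 [ 0.22173631 -0.76402895 -0.60588182]] [0.54859076 0.17062843 0.7432295 ]
top [[468.59584862   0.         323.22996361]
 [  0.         468.59584862 203.81891996]
 [  0.           0.           1.        ]] [-0.14264085  0.          0.          0.          0.        ] [[-0.02831113 -0.99959718 -0.00199065]
 [-0.97785413  0.02810832 -0.20739146]
 [ 0.20736388 -0.00392492 -0.97825601]] [0.01627063 0.57742917 1.09713106]
```

View pics/side0.png

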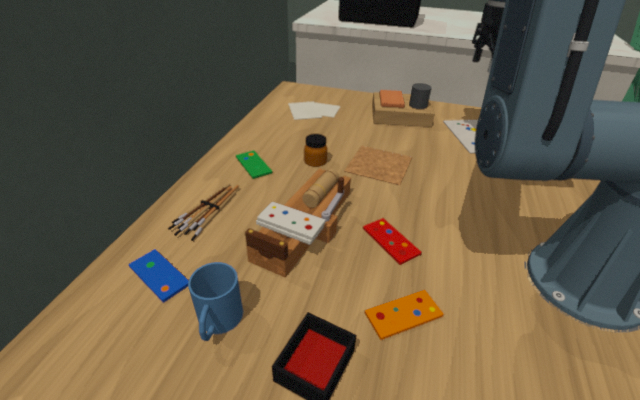

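View pics/top0.png

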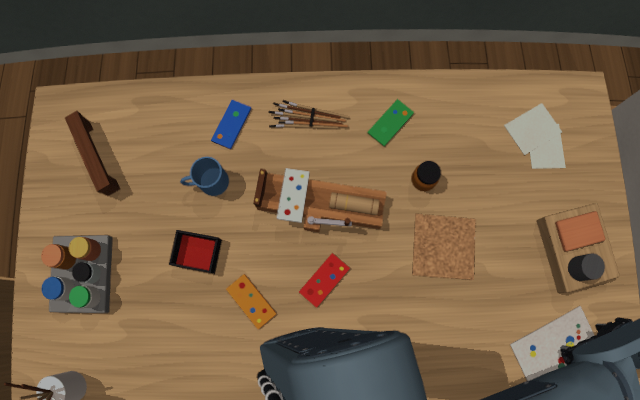

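Candidates for the white plates (top view): white stack on the cradle (293,195). Not meant: orange (252,302), red (325,280), blue (231,124), green (390,122), white sheet/palette by the robot (553,342), and papers (540,135). I choose the white one across the groove. Next I check a close crop.

```bash
cat > h.py <<'E'
import numpy as np,cv2,pickle
def ray(c,uv):
    p=cv2.undistortPoints(np.array(uv,float).reshape(-1,1,2),c['mtx'],c['dist']).reshape(-1,2)
    d=np.c_[p,np.ones(len(p))]@c['R']; o=-c['R'].T@c['t']; return o,d
def plane(c,uv,z):
    o,d=ray(c,uv); s=(z-o[2])/d[:,2]; return o+s[:,None]*d
def proj(c,X):
    return cv2.projectPoints(np.array(X,float).reshape(-1,3),cv2.Rodrigues(c['R'])[0],c['t'],c['mtx'],c['dist'])[0].reshape(-1,2)
def snap(n,name,box=None,f=1):
    from bench import ctrl
    c=ctrl.camera(n); pickle.dump(c,open(name+'.pkl','wb')); im=c['frame'][:,:,::-1]
    if box: x0,y0,x1,y1=box; im=im[y0:y1,x0:x1]
    im=cv2.resize(np.ascontiguousarray(im),None,fx=f,fy=f,interpolation=cv2.INTER_CUBIC); cv2.imwrite(f'pics/{name}.png',im); return c
E
python3 - <<'E'
import cv2
a=cv2.imread('pics/top0.png')[160:240,240:400];cv2.imwrite('pics/topc.png',cv2.resize(a,None,fx=5,fy=5,interpolation=cv2.INTER_CUBIC))
a=cv2.imread('pics/side0.png')[160:280,235:365];cv2.imwrite('pics/sidec.png',cv2.resize(a,None,fx=5,fy=5,interpolation=cv2.INTER_CUBIC))
E
```

```text
(no output)
```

View pics/topc.png

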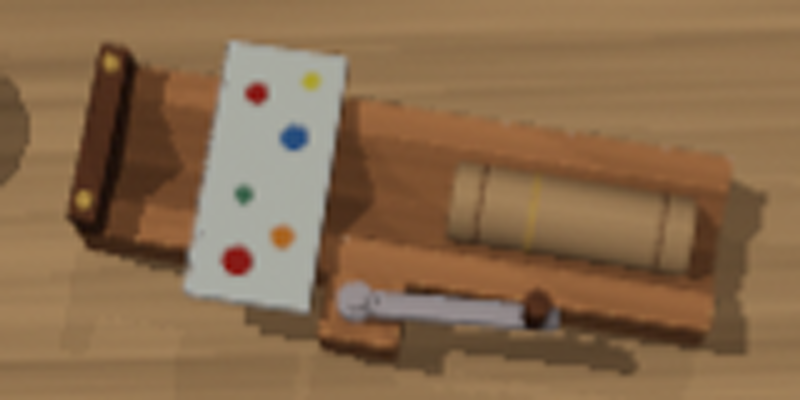

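View pics/sidec.png

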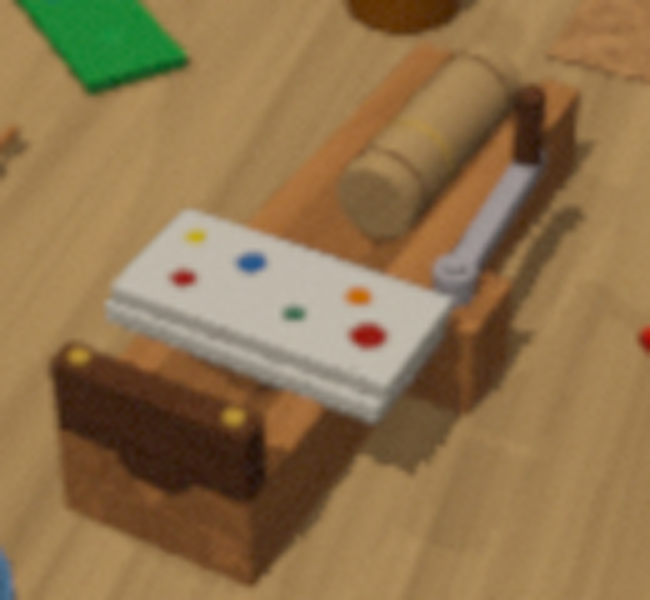

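```bash
python3 - <<'E'
from h import *
np.set_printoptions(precision=4,suppress=True)
c=pickle.load(open('top0.pkl','rb')); im=c['frame']; hsv=cv2.cvtColor(im,cv2.COLOR_RGB2HSV)
def comp(m,x0,y0,x1,y1):
    k=np.zeros_like(m);k[y0:y1,x0:x1]=m[y0:y1,x0:x1]
    cs,_=cv2.findContours(k,cv2.RETR_EXTERNAL,cv2.CHAIN_APPROX_NONE); return max(cs,key=cv2.contourArea)
m=((hsv[...,1]<50)&(hsv[...,2]>130)).astype('uint8')*255
k=comp(m,270,160,315,224)
P=plane(c,k.reshape(-1,2),0.07)
r=cv2.minAreaRect((P[:,:2]*1000).astype('float32')); print('plate',r, cv2.boundingRect(k))
# mat
def mk(lo,hi): return cv2.inRange(hsv,lo,hi)
for n,pts,z in (('matcorners',[[415,213],[476,215],[474,279],[412,277]],.004),
  ('cradle shoulder: near -x far side',[[240+730/5,160+160/5],[240+712/5,160+307/5]],.05),
  ('stop top corners',[[240+103/5,160+43/5],[240+132/5,160+52/5],[240+95/5,160+232/5],[240+68/5,160+215/5]],.083),
  ('case ends rear, front silhouette',[[240+697/5,160+198/5],[240+688/5,160+270/5],[240+455/5,160+163/5],[240+449/5,160+238/5]],.052),
  ('peg top',[[240+540/5,160+302/5]],.103),('pivot',[[240+357/5,160+300/5]],.065)):
    print(n,plane(c,pts,z)[:,:2].round(4).tolist())
print(hsv[200,293],hsv[240,440],hsv[190,261])
s=pickle.load(open('side0.pkl','rb'))
for n,pts,z in (('pegtop side',[[235+530/5,160+92/5]],.103),('stop studs side',[[235+78/5,160+357/5],[235+233/5,160+417/5]],.083),('plate side corners',[[235+190/5,160+210/5],[235+452/5,160+300/5],[235+380/5,160+395/5],[235+108/5,160+292/5]],.07),('mat side',[[364,149],[412,154],[403,181],[347,171]],.004),('pivot',[[235+456/5,160+268/5]],.065)):
    print(n,plane(s,pts,z)[:,:2].round(4).tolist())
print(plane(c,[[240+110/5,160+63/5],[240+83/5,160+198/5]],.083))
E
```

```text
plate ((600.9616088867188, 73.83270263671875), (61.23466873168945, 130.21620178222656), 79.85160827636719) (277, 168, 32, 54)
matcorners [[0.5584, -0.2379], [0.5482, -0.3997], [0.3824, -0.3798], [0.3939, -0.2197]]
cradle shoulder: near -x far side [[0.6057, -0.1588], [0.5311, -0.1456]]
stop top corners [[0.6662, 0.152], [0.6612, 0.1376], [0.571, 0.1558], [0.5798, 0.169]]
case ends rear, front silhouette [[0.5862, -0.1408], [0.5498, -0.1344], [0.6076, -0.0205], [0.5694, -0.0163]]
peg top [[0.527, -0.0574]]
pivot [[0.5371, 0.0299]]
[ 37  13 171] [ 14 131 150] [  9 163  64]
pegtop side [[0.5287, -0.0543]]
stop studs side [[0.6577, 0.1495], [0.589, 0.1617]]
plate side corners [[0.6581, 0.0346], [0.5327, 0.0568], [0.5442, 0.1202], [0.6696, 0.0966]]
mat side [[0.5281, -0.3752], [0.3846, -0.3928], [0.3949, -0.239], [0.55, -0.2385]]
pivot [[0.5381, 0.0305]]
[[0.6559 0.1485 0.083 ]
 [0.5881 0.1617 0.083 ]]
```

Emit:
drive_tool([
  {"slide": [0, 0, 0], "delta_rot": [0, 0, 0.048], "hand": 1},
  {"slide": [0, 0, 0], "delta_rot": [0, 0, 0.048], "hand": 1},
  {"slide": [0, 0, 0], "delta_rot": [0, 0, 0.048], "hand": 1},
  {"slide": [0, 0, 0], "delta_rot": [0, 0, 0.048], "hand": 1},
  {"slide": [0.365, -0.932, 0], "delta_rot": [0, 0, 0], "hand": 1},
])

```text
time_s: 0.72
eef_pos: [0.2636, -0.4817, 0.2307]
eef_rot: [0.0, 0.996, -0.09, -0.0]
wrist_force: [0.6, 0.6, 0.9]
opening: 0.998
```

Emit:
drive_tool([
  {"slide": [0.365, -0.932, 0], "delta_rot": [0, 0, 0], "hand": 1},
  {"slide": [0.365, -0.932, 0], "delta_rot": [0, 0, 0], "hand": 1},
  {"slide": [0.365, -0.932, 0], "delta_rot": [0, 0, 0], "hand": 1},
  {"slide": [0.365, -0.932, 0], "delta_rot": [0, 0, 0], "hand": 1},
  {"slide": [0.365, -0.932, 0], "delta_rot": [0, 0, 0], "hand": 1},
])

```text
time_s: 1.35
eef_pos: [0.3956, -0.2653, 0.231]
eef_rot: [-0.0, 0.996, -0.088, -0.0]
wrist_force: [-0.0, -0.5, -0.1]
opening: 1.001
```

Emit:
drive_tool([
  {"slide": [0.365, -0.932, 0], "delta_rot": [0, 0, 0], "hand": 1},
  {"slide": [0.365, -0.932, 0], "delta_rot": [0, 0, 0], "hand": 1},
  {"slide": [0.365, -0.932, 0], "delta_rot": [0, 0, 0], "hand": 1},
  {"slide": [0.365, -0.932, 0], "delta_rot": [0, 0, 0], "hand": 1},
  {"slide": [0.365, -0.932, 0], "delta_rot": [0, 0, 0], "hand": 1},
])

```text
time_s: 1.98
eef_pos: [0.5261, -0.0519, 0.231]
eef_rot: [0.0, 0.996, -0.088, -0.0]
wrist_force: [0.4, -0.3, 0.0]
opening: 0.995
```

Emit:
drive_tool([
  {"slide": [0.365, -0.925, 0.2], "delta_rot": [0, 0, 0], "hand": 1},
  {"slide": [0.365, -0.925, 0.2], "delta_rot": [0, 0, 0], "hand": 1},
  {"slide": [0.365, -0.925, 0.2], "delta_rot": [0, 0, 0], "hand": 1},
  {"slide": [0, 0, 0.5], "delta_rot": [0, 0, 0], "hand": 1},
  {"slide": [0, 0, 0.5], "delta_rot": [0, 0, 0], "hand": 1},
])

```text
time_s: 2.6
eef_pos: [0.6036, 0.0746, 0.15]
eef_rot: [0.0, 0.996, -0.087, -0.0]
wrist_force: [0.1, 0.0, -0.3]
opening: 1.0
```

```bash
python3 - <<'E'
from h import *
from bench import ctrl
snap('side','s1',(220,120,380,280),4); snap('top','t1',(240,140,400,260),4); o=ctrl.get_obs(); print(o['eef_pos'],o['eef_rot'])
E
```

```text
[0.60115816 0.07406249 0.14744011] [ 6.11264144e-05  9.96174131e-01 -8.73171450e-02 -3.57952857e-03]
```

View pics/s1.png

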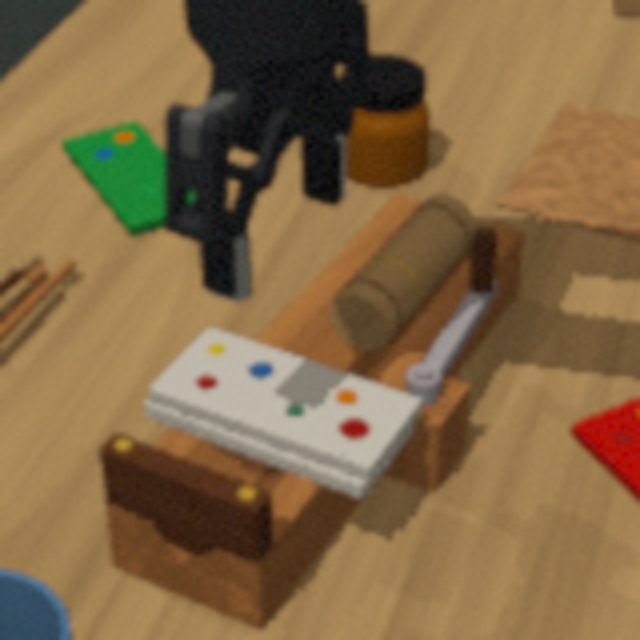

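View pics/t1.png

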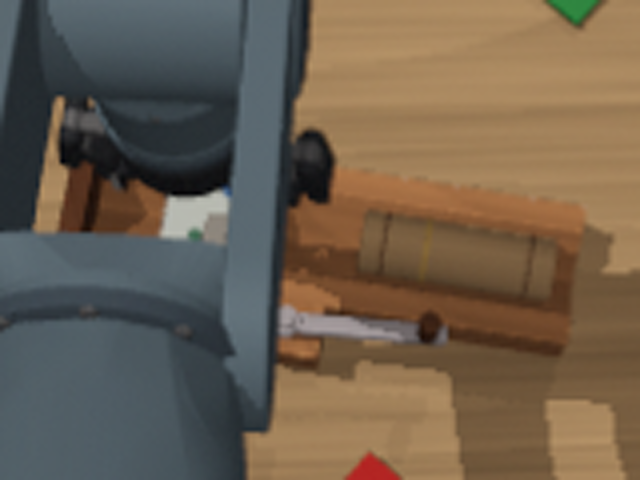

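Emit:
drive_tool([
  {"slide": [0, 0, 0.5], "delta_rot": [0, 0, 0], "hand": 1},
  {"slide": [0, 0, 0.5], "delta_rot": [0, 0, 0], "hand": 1},
  {"slide": [0, 0, 0.5], "delta_rot": [0, 0, 0], "hand": 1},
  {"slide": [0, 0, 0.5], "delta_rot": [0, 0, 0], "hand": 1},
  {"slide": [0, 0, 0.28], "delta_rot": [0, 0, 0], "hand": 1},
])

```text
time_s: 3.32
eef_pos: [0.6036, 0.0734, 0.0368]
eef_rot: [0.0, 0.996, -0.088, -0.0]
wrist_force: [-0.4, 0.1, 0.4]
opening: 1.0
```

```bash
python3 - <<'E'
from h import *
from bench import ctrl
snap('side','s2',(220,140,380,280),4); o=ctrl.get_obs(); print(o['eef_pos'],o['wrist_force'])
E
```

```text
[0.60263759 0.07342194 0.03527179] [-1.8762128  -0.12424884 -1.1766325 ]
```

View pics/s2.png

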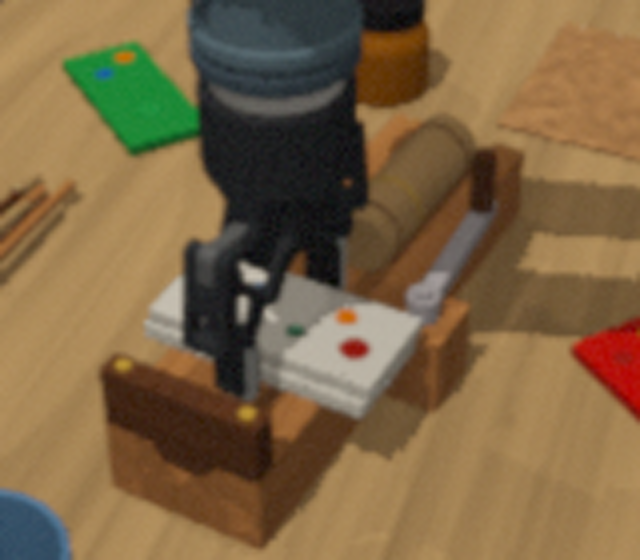

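The fingers straddle both plates (finger tip about (237,390) in the crop, below the lower plate's edge). I close the jaws.

Emit:
drive_tool([
  {"slide": [0, 0, 0], "delta_rot": [0, 0, 0], "hand": 0.6},
  {"slide": [0, 0, 0], "delta_rot": [0, 0, 0], "hand": 0.4},
  {"slide": [0, 0, 0], "delta_rot": [0, 0, 0], "hand": 0.3},
  {"slide": [0, 0, 0], "delta_rot": [0, 0, 0], "hand": 0.2},
  {"slide": [0, 0, 0], "delta_rot": [0, 0, 0], "hand": 0.2},
])

```text
time_s: 4.0
eef_pos: [0.6051, 0.0736, 0.0389]
eef_rot: [-0.0, 0.996, -0.088, 0.001]
wrist_force: [0.2, 0.4, 6.6]
opening: 0.693
```

Emit:
drive_tool([
  {"slide": [0, 0, 0], "delta_rot": [0, 0, 0], "hand": 0.2},
  {"slide": [0, 0, 0], "delta_rot": [0, 0, 0], "hand": 0.2},
  {"slide": [0, 0, -0.1], "delta_rot": [0, 0, 0], "hand": 0.2},
  {"slide": [0, 0, -0.2], "delta_rot": [0, 0, 0], "hand": 0.2},
  {"slide": [0, 0, -0.3], "delta_rot": [0, 0, 0], "hand": 0.2},
])

```text
time_s: 4.62
eef_pos: [0.6032, 0.0736, 0.0675]
eef_rot: [0.0, 0.996, -0.088, -0.001]
wrist_force: [-0.3, 0.0, -2.3]
opening: 0.688
```

```bash
python3 - <<'E'
from h import *
from bench import ctrl
snap('side','s3',(220,140,380,280),4); o=ctrl.get_obs(); print(o['eef_pos'],o['wrist_force'],o['opening'])
E
```

```text
[0.60506719 0.07358158 0.07029705] [ 1.43883616  0.047943   -0.67669323] 0.6873275428513753
```

View pics/s3.png

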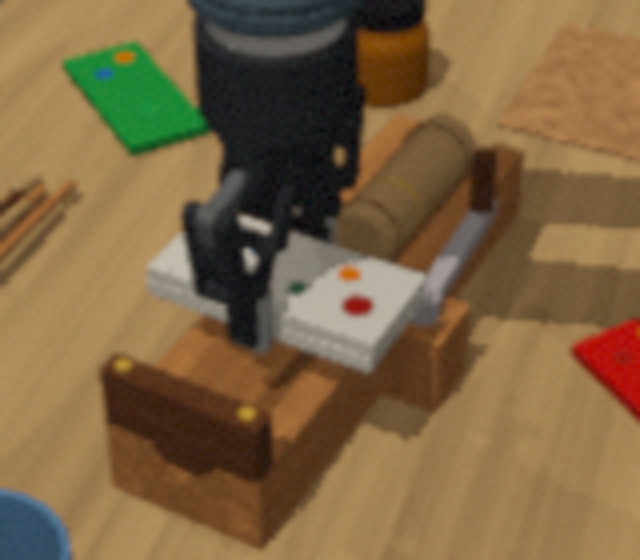

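Both plates are held together (wrist −2.3 N ≈ 0.24 kg), but the finger tips stick out below the lower plate and would hit the mat first. I set the stack back on the shoulders and regrip about 9.5 mm higher.

Emit:
drive_tool([
  {"slide": [0, 0, 0.25], "delta_rot": [0, 0, 0], "hand": 0.2},
  {"slide": [0, 0, 0.2], "delta_rot": [0, 0, 0], "hand": 0.2},
  {"slide": [0, 0, 0.1], "delta_rot": [0, 0, 0], "hand": 0.2},
  {"slide": [0, 0, 0.05], "delta_rot": [0, 0, 0], "hand": 0.2},
  {"slide": [0, 0, 0], "delta_rot": [0, 0, 0], "hand": 0.2},
])

```text
time_s: 5.3
eef_pos: [0.6035, 0.0737, 0.0389]
eef_rot: [0.0, 0.996, -0.087, -0.001]
wrist_force: [-10.2, -0.4, 16.8]
opening: 0.689
```

Emit:
drive_tool([
  {"slide": [0, 0, 0], "delta_rot": [0, 0, 0], "hand": 0.8},
  {"slide": [0, 0, 0], "delta_rot": [0, 0, 0], "hand": 0.85},
  {"slide": [0, 0, 0], "delta_rot": [0, 0, 0], "hand": 0.85},
  {"slide": [0, 0, -0.19], "delta_rot": [0, 0, 0], "hand": 0.85},
  {"slide": [0, 0, 0], "delta_rot": [0, 0, 0], "hand": 0.85},
])

```text
time_s: 5.92
eef_pos: [0.6047, 0.0735, 0.0479]
eef_rot: [-0.0, 0.996, -0.088, 0.001]
wrist_force: [0.9, -0.5, -0.7]
opening: 0.851
```

```bash
python3 - <<'E'
from h import *
from bench import ctrl
snap('side','s4',(220,140,380,280),4); o=ctrl.get_obs(); print(o['eef_pos'],o['wrist_force'],o['opening'])
E
```

```text
[0.60441421 0.07352268 0.04753307] [-0.58124197  0.26427433 -0.47205577] 0.8508963144258671
```

View pics/s4.png

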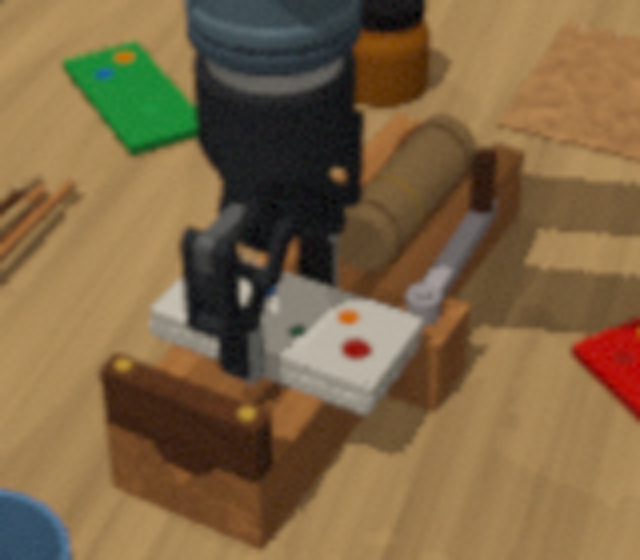

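```bash
python3 - <<'E'
from h import *
import pickle
a=np.deg2rad(80);ex=np.array([np.cos(a),np.sin(a),0])
for n,uv,tcp,halfs in (('s4',[[220+222/4,140+370/4],[220+250/4,140+378/4]],(.6042,.0735,.0465),(.036,.043,.050)),
                 ('s2',[[220+217/4,140+388/4],[220+245/4,140+397/4]],(.604,.0738,.037),(.0425,.05,.057)),
                 ('s3',[[220+230/4,140+338/4],[220+258/4,140+346/4]],(.604,.0738,.067),(.030,.037,.044))):
    c=pickle.load(open(n+'.pkl','rb'));o,d=ray(c,uv)
    for h in halfs:
        p=np.array(tcp)+ex*h
        s=((p-o)@ex)/(d@ex); X=o+s[:,None]*d; print(n,h,(X-np.array(tcp)).round(4).tolist())
a=cv2.imread('pics/s4.png');
E
```

```text
s4 0.036 [[0.0203, 0.033, 0.0056], [0.0038, 0.0359, 0.0073]]
s4 0.043 [[0.0169, 0.0407, 0.0133], [0.0007, 0.0435, 0.015]]
s4 0.05 [[0.0135, 0.0484, 0.021], [-0.0025, 0.0512, 0.0227]]
s2 0.0425 [[0.0209, 0.0395, 0.0084], [0.0044, 0.0424, 0.0096]]
s2 0.05 [[0.0172, 0.0477, 0.0169], [0.001, 0.0506, 0.0181]]
s2 0.057 [[0.0137, 0.0555, 0.0248], [-0.0023, 0.0583, 0.026]]
s3 0.03 [[0.0174, 0.0274, 0.0034], [0.0011, 0.0303, 0.0049]]
s3 0.037 [[0.0141, 0.0351, 0.0107], [-0.002, 0.0379, 0.0122]]
s3 0.044 [[0.0107, 0.0428, 0.0181], [-0.0051, 0.0456, 0.0196]]
```

Emit:
drive_tool([
  {"slide": [0, 0, 0], "delta_rot": [0, 0, 0], "hand": 0.5},
  {"slide": [0, 0, 0], "delta_rot": [0, 0, 0], "hand": 0.3},
  {"slide": [0, 0, 0], "delta_rot": [0, 0, 0], "hand": 0.2},
  {"slide": [0, 0, 0], "delta_rot": [0, 0, 0], "hand": 0.2},
  {"slide": [0, 0, 0], "delta_rot": [0, 0, 0], "hand": 0.2},
])

```text
time_s: 6.6
eef_pos: [0.6042, 0.0736, 0.0473]
eef_rot: [-0.0, 0.996, -0.088, 0.0]
wrist_force: [0.5, 0.7, 6.1]
opening: 0.687
```

Emit:
drive_tool([
  {"slide": [0, 0, 0], "delta_rot": [0, 0, 0], "hand": 0.2},
  {"slide": [0, 0, -0.1], "delta_rot": [0, 0, 0], "hand": 0.2},
  {"slide": [0, 0, -0.3], "delta_rot": [0, 0, 0], "hand": 0.2},
  {"slide": [0, 0, -0.3], "delta_rot": [0, 0, 0], "hand": 0.2},
  {"slide": [0, 0, -0.3], "delta_rot": [0, 0, 0], "hand": 0.2},
])

```text
time_s: 7.22
eef_pos: [0.6041, 0.0736, 0.0982]
eef_rot: [-0.0, 0.996, -0.088, 0.0]
wrist_force: [0.5, 0.2, -2.9]
opening: 0.686
```

```bash
python3 - <<'E'
from h import *
from bench import ctrl
snap('side','s5',(230,120,370,240),5); o=ctrl.get_obs(); print(o['eef_pos'],o['wrist_force'],o['opening'])
E
```

```text
[0.60553322 0.0735525  0.1005929 ] [ 1.56062621  0.31497148 -0.40095643] 0.6904021773063873
```

View pics/s5.png

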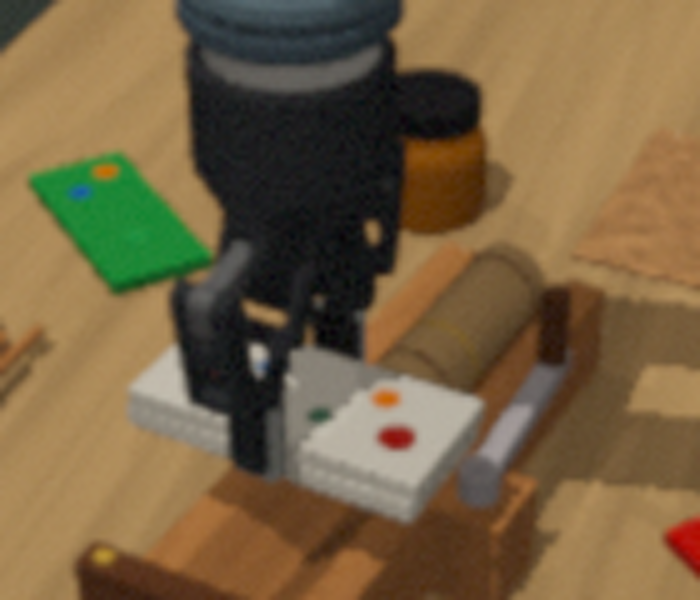

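```bash
python3 - <<'E'
from h import *
for n,(x0,y0,x1,y1) in (('top0',(405,205,482,287)),('side0',(335,140,420,190))):
    c=pickle.load(open(n+'.pkl','rb')); f=cv2.GaussianBlur(c['frame'],(3,3),0); hsv=cv2.cvtColor(f,cv2.COLOR_RGB2HSV)
    m=np.zeros(f.shape[:2],'uint8'); lab=cv2.cvtColor(f,cv2.COLOR_RGB2LAB)
    sub=lab[y0:y1,x0:x1,1].astype(np.uint8)
    t,b=cv2.threshold(sub,0,255,cv2.THRESH_OTSU); m[y0:y1,x0:x1]=cv2.morphologyEx(b,cv2.MORPH_CLOSE,np.ones((5,5)))
    k=max(cv2.findContours(m,0,1)[0],key=cv2.contourArea)
    P=plane(c,k.reshape(-1,2),.004); print(n,t,cv2.minAreaRect((P[:,:2]*1000).astype('float32')))
E
```

```text
top0 137.0 ((469.78167724609375, -308.0193786621094), (159.5602569580078, 159.6034698486328), 83.30224609375)
side0 137.0 ((476.9981384277344, -261.72802734375), (252.76669311523438, 159.85289001464844), 82.78601837158203)
```

Emit:
drive_tool([
  {"slide": [0, 0, -0.6], "delta_rot": [0, 0, -0.018], "hand": 0.2},
  {"slide": [0, 0, -0.7], "delta_rot": [0, 0, 0], "hand": 0.2},
  {"slide": [0, 0, -0.6], "delta_rot": [0, 0, 0], "hand": 0.2},
  {"slide": [-0.1, 0.45, 0], "delta_rot": [0, 0, 0], "hand": 0.2},
  {"slide": [-0.16, 0.75, 0], "delta_rot": [0, 0, 0], "hand": 0.2},
])

```text
time_s: 7.9
eef_pos: [0.584, 0.0158, 0.1929]
eef_rot: [0.0, 0.998, -0.058, 0.001]
wrist_force: [0.1, -1.0, -1.9]
opening: 0.693
```

Emit:
drive_tool([
  {"slide": [-0.16, 0.75, 0], "delta_rot": [0, 0, 0], "hand": 0.2},
  {"slide": [-0.16, 0.75, 0], "delta_rot": [0, 0, 0], "hand": 0.2},
  {"slide": [-0.16, 0.75, 0], "delta_rot": [0, 0, 0], "hand": 0.2},
  {"slide": [-0.16, 0.75, 0], "delta_rot": [0, 0, 0], "hand": 0.2},
  {"slide": [-0.16, 0.75, 0], "delta_rot": [0, 0, 0], "hand": 0.2},
])

```text
time_s: 8.52
eef_pos: [0.5214, -0.167, 0.1924]
eef_rot: [0.0, 0.998, -0.059, 0.0]
wrist_force: [0.3, 0.7, -2.9]
opening: 0.687
```

Emit:
drive_tool([
  {"slide": [-0.16, 0.75, 0], "delta_rot": [0, 0, 0], "hand": 0.2},
  {"slide": [-0.16, 0.75, 0], "delta_rot": [0, 0, 0], "hand": 0.2},
  {"slide": [-0.16, 0.75, 0], "delta_rot": [0, 0, 0], "hand": 0.2},
  {"slide": [-0.16, 0.6, 0], "delta_rot": [0, 0, 0], "hand": 0.2},
  {"slide": [0, 0, 0], "delta_rot": [0, 0, 0], "hand": 0.2},
])

```text
time_s: 9.15
eef_pos: [0.4724, -0.3056, 0.1922]
eef_rot: [0.0, 0.998, -0.061, 0.0]
wrist_force: [-0.0, 0.4, -2.4]
opening: 0.684
```

Emit:
drive_tool([
  {"slide": [0, 0.05, 0.9], "delta_rot": [0, 0, 0], "hand": 0.2},
  {"slide": [0, 0, 0.9], "delta_rot": [0, 0, 0], "hand": 0.2},
  {"slide": [0, 0, 0.9], "delta_rot": [0, 0, 0], "hand": 0.2},
  {"slide": [0, 0, 0.7], "delta_rot": [0, 0, 0], "hand": 0.2},
  {"slide": [0, 0, 0.3], "delta_rot": [0, 0, 0], "hand": 0.2},
])

```text
time_s: 9.78
eef_pos: [0.4721, -0.3041, 0.0049]
eef_rot: [-0.001, 0.998, -0.059, -0.001]
wrist_force: [-0.2, -0.4, -1.9]
opening: 0.691
```

Emit:
drive_tool([
  {"slide": [0, 0, 0.02], "delta_rot": [0, 0, 0], "hand": 0.2},
  {"slide": [0, 0, 0.02], "delta_rot": [0, 0, 0], "hand": 0.2},
  {"slide": [0, 0, 0.02], "delta_rot": [0, 0, 0], "hand": 0.2},
  {"slide": [0, 0, 0.01], "delta_rot": [0, 0, 0], "hand": 0.2},
  {"slide": [0, 0, 0], "delta_rot": [0, 0, 0], "hand": 0.2},
])

```text
time_s: 10.4
eef_pos: [0.473, -0.3063, 0.0037]
eef_rot: [0.0, 0.998, -0.059, 0.0]
wrist_force: [0.2, 0.0, -2.7]
opening: 0.684
```

Emit:
drive_tool([
  {"slide": [0, 0, 0.01], "delta_rot": [0, 0, 0], "hand": 0.2},
  {"slide": [0, 0, 0.01], "delta_rot": [0, 0, 0], "hand": 0.2},
  {"slide": [0, 0, 0.01], "delta_rot": [0, 0, 0], "hand": 0.2},
  {"slide": [0, 0, 0.01], "delta_rot": [0, 0, 0], "hand": 0.2},
  {"slide": [0, 0, 0], "delta_rot": [0, 0, 0], "hand": 0.2},
])

```text
time_s: 11.02
eef_pos: [0.4729, -0.3061, 0.0013]
eef_rot: [-0.0, 0.998, -0.059, -0.0]
wrist_force: [-1.1, -0.8, -0.7]
opening: 0.689
```

```bash
python3 - <<'E'
from h import *
from bench import ctrl
snap('side','s6',(320,80,440,200),5); o=ctrl.get_obs(); print(o['eef_pos'],o['wrist_force'],o['opening'])
E
```

```text
[ 0.47286766 -0.30609334  0.00130112] [-0.17701628  0.62177814 -1.18254771] 0.6846925898175956
```

View pics/s6.png

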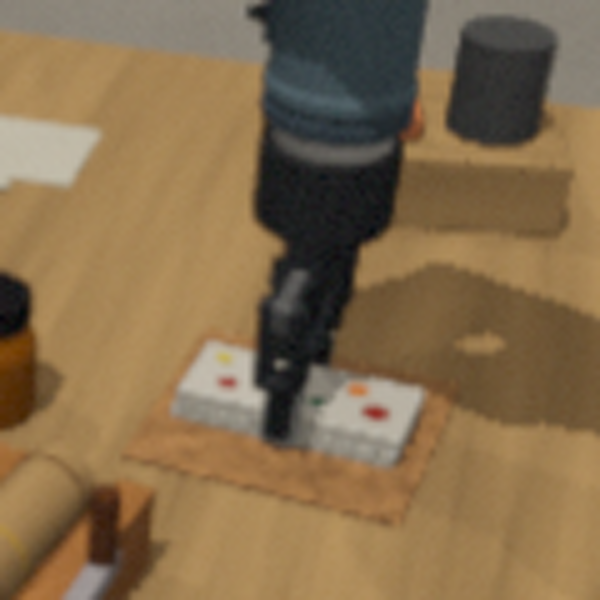

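Emit:
drive_tool([
  {"slide": [0, 0, 0.01], "delta_rot": [0, 0, 0], "hand": 0.2},
  {"slide": [0, 0, 0], "delta_rot": [0, 0, 0], "hand": 0.2},
  {"slide": [0, 0, 0.01], "delta_rot": [0, 0, 0], "hand": 0.2},
  {"slide": [0, 0, 0], "delta_rot": [0, 0, 0], "hand": 0.2},
  {"slide": [0, 0, 0], "delta_rot": [0, 0, 0], "hand": 0.2},
])

```text
time_s: 11.7
eef_pos: [0.4729, -0.3061, 0.0013]
eef_rot: [-0.0, 0.998, -0.059, -0.0]
wrist_force: [-3.8, 3.7, 10.5]
opening: 0.684
```

Contact: 10.5 N up, and the height matches the underside reaching the mat. I release and rise.

Emit:
drive_tool([
  {"slide": [0, 0, -0.01], "delta_rot": [0, 0, 0], "hand": 0.2},
  {"slide": [0, 0, 0], "delta_rot": [0, 0, 0], "hand": 0.75},
  {"slide": [0, 0, 0], "delta_rot": [0, 0, 0], "hand": 0.9},
  {"slide": [0, 0, 0], "delta_rot": [0, 0, 0], "hand": 0.9},
  {"slide": [0, 0, 0], "delta_rot": [0, 0, 0], "hand": 0.9},
])

```text
time_s: 12.32
eef_pos: [0.4729, -0.3061, 0.0007]
eef_rot: [-0.0, 0.998, -0.059, -0.0]
wrist_force: [-0.2, 0.8, -0.0]
opening: 0.903
```

Emit:
drive_tool([
  {"slide": [0, 0, -0.3], "delta_rot": [0, 0, 0], "hand": 0.9},
  {"slide": [0, 0, -0.9], "delta_rot": [0, 0, 0], "hand": 0.9},
  {"slide": [0, 0, -0.9], "delta_rot": [0, 0, 0], "hand": 0.9},
  {"slide": [0, 0, -0.9], "delta_rot": [0, 0, 0], "hand": 0.9},
  {"slide": [0, 0, -0.6], "delta_rot": [0, 0, 0], "hand": 0.9},
])

```text
time_s: 12.95
eef_pos: [0.4736, -0.3067, 0.1847]
eef_rot: [0.001, 0.998, -0.059, 0.002]
wrist_force: [0.7, 0.2, 0.1]
opening: 0.9
```

```bash
python3 - <<'E'
from h import *
from bench import ctrl
snap('side','s7',(220,100,420,260),4); snap('top','t7',(230,150,510,300),2.8);o=ctrl.get_obs(); print(o['eef_pos'],o['wrist_force'],o['opening'])
E
```

```text
[ 0.47494085 -0.30799205  0.18641776] [ 0.84388121 -0.30826271  0.1714759 ] 0.9001659944171191
```

View pics/s7.png

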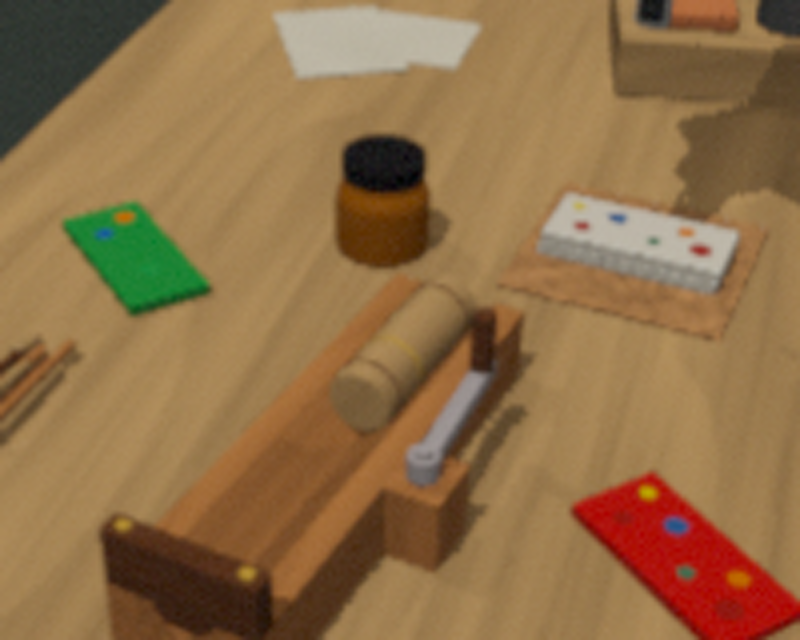

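View pics/t7.png

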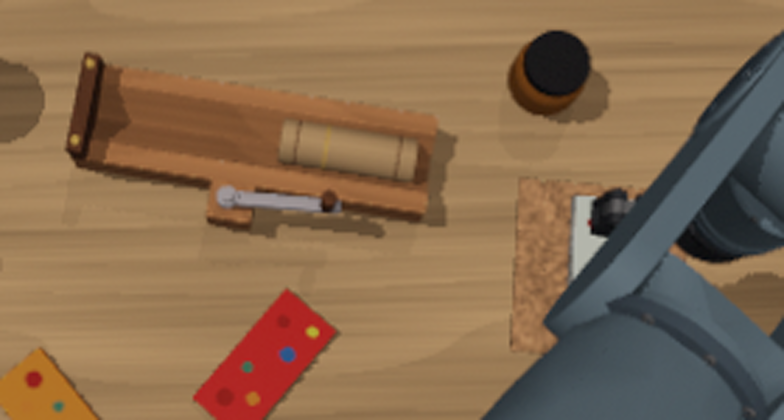

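Emit:
drive_tool([
  {"slide": [0, 0, 0], "delta_rot": [0, 0, 0.02], "hand": 0.5},
  {"slide": [0.308, -0.746, 0], "delta_rot": [0, 0, 0], "hand": 0},
  {"slide": [0.308, -0.746, 0], "delta_rot": [0, 0, 0], "hand": 0},
  {"slide": [0.308, -0.746, 0], "delta_rot": [0, 0, 0], "hand": 0},
  {"slide": [0.308, -0.746, 0], "delta_rot": [0, 0, 0], "hand": 0},
])

```text
time_s: 13.68
eef_pos: [0.5605, -0.1691, 0.1803]
eef_rot: [-0.0, 0.996, -0.091, -0.0]
wrist_force: [0.2, -0.2, -0.3]
opening: -0.002
```

Emit:
drive_tool([
  {"slide": [0, 0, 0], "delta_rot": [0, 0, 0], "hand": 0},
  {"slide": [0, 0, 0.8], "delta_rot": [0, 0, 0], "hand": 0},
  {"slide": [0, 0, 0.8], "delta_rot": [0, 0, 0], "hand": 0},
  {"slide": [0, 0, 0.6], "delta_rot": [0, 0, 0], "hand": 0},
  {"slide": [0, 0, 0], "delta_rot": [0, 0, 0], "hand": 0},
])

```text
time_s: 14.3
eef_pos: [0.5576, -0.17, 0.0679]
eef_rot: [-0.001, 0.996, -0.091, -0.003]
wrist_force: [-0.3, 0.0, -0.1]
opening: -0.0
```

```bash
python3 - <<'E'
from h import *
from bench import ctrl
snap('side','s8',(220,80,420,240),4); snap('top','t8',(240,140,440,260),4);o=ctrl.get_obs(); print(o['eef_pos'],o['eef_rot'],o['wrist_force'],o['opening'])
E
```

```text
[ 0.56041268 -0.17113058  0.07142263] [ 1.05799042e-04  9.95850859e-01 -9.10002644e-02  8.19468101e-05] [-0.02139832 -0.02396546 -0.64540834] -0.0018262786188879513
```

View pics/s8.png

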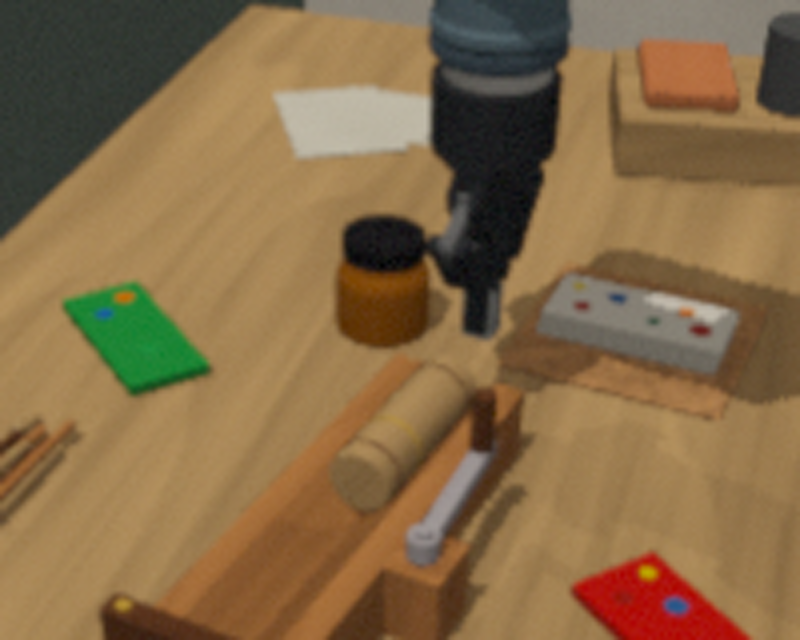

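View pics/t8.png

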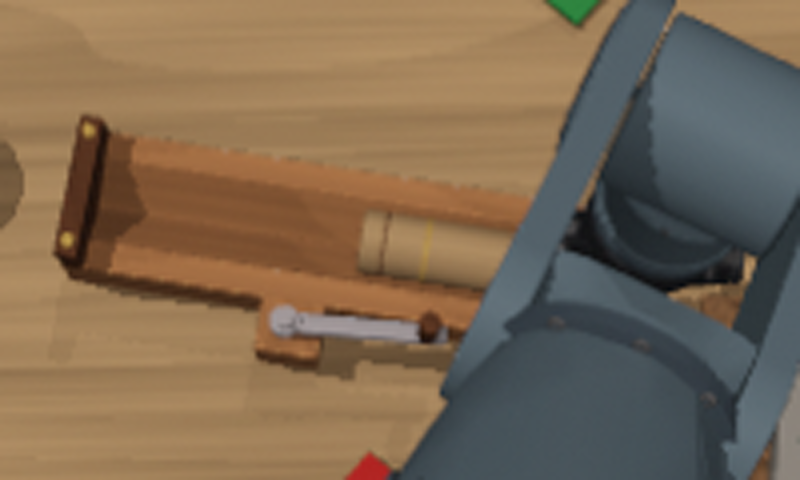

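Emit:
drive_tool([
  {"slide": [0, 0, 0.42], "delta_rot": [0, 0, 0], "hand": 0},
  {"slide": [0, 0, 0.1], "delta_rot": [0, 0, 0], "hand": 0},
  {"slide": [0, -0.2, 0], "delta_rot": [0, 0, 0], "hand": 0},
  {"slide": [0, -0.15, 0], "delta_rot": [0, 0, 0], "hand": 0},
  {"slide": [0, -0.15, 0], "delta_rot": [0, 0, 0], "hand": 0},
])

```text
time_s: 15.02
eef_pos: [0.5656, -0.1455, 0.0457]
eef_rot: [0.0, 0.996, -0.09, 0.001]
wrist_force: [-1.2, -2.8, 1.7]
opening: -0.004
```

Emit:
drive_tool([
  {"slide": [0, -0.15, 0], "delta_rot": [0, 0, 0], "hand": 0},
  {"slide": [0, -0.2, 0], "delta_rot": [0, 0, 0], "hand": 0},
  {"slide": [0, -0.2, 0], "delta_rot": [0, 0, 0], "hand": 0},
  {"slide": [0, -0.2, 0], "delta_rot": [0, 0, 0], "hand": 0},
  {"slide": [0, -0.2, 0], "delta_rot": [0, 0, 0], "hand": 0},
])

```text
time_s: 15.65
eef_pos: [0.5737, -0.0985, 0.0448]
eef_rot: [0.0, 0.996, -0.091, 0.0]
wrist_force: [-0.3, -4.4, 3.4]
opening: 0.0
```

```bash
python3 - <<'E'
from h import *
from bench import ctrl
snap('side','s9',(220,80,420,240),4); o=ctrl.get_obs(); print(o['eef_pos'],o['eef_rot'],o['wrist_force'],o['opening'])
E
```

```text
[ 0.57357905 -0.09710417  0.04460268] [-5.37545687e-04  9.95900359e-01 -9.04552580e-02 -1.80188793e-04] [ 0.15154309 -1.57129897  1.24955824] -0.0035590656106947705
```

View pics/s9.png

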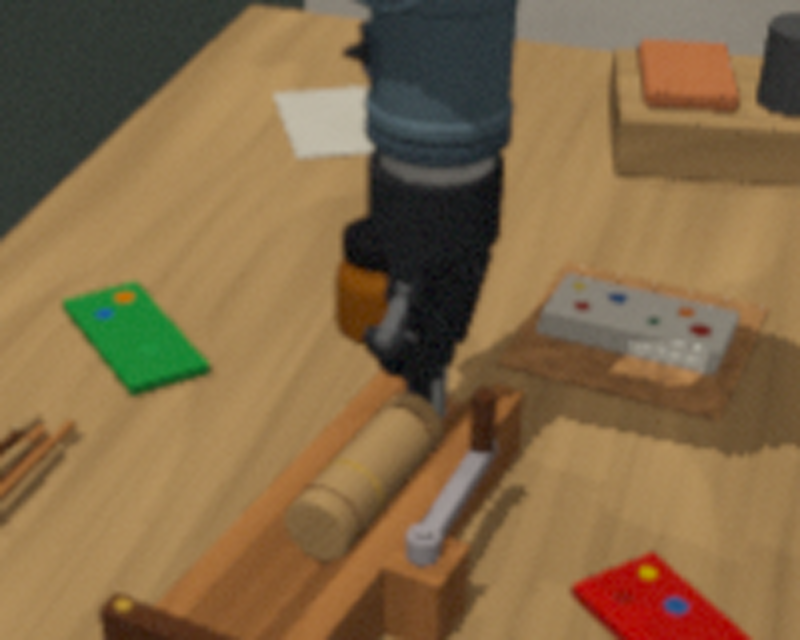

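The case slides in the groove with about 4 N, clear of the peg. I continue.

Emit:
drive_tool([
  {"slide": [0, -0.2, 0], "delta_rot": [0, 0, 0], "hand": 0},
  {"slide": [0, -0.2, 0], "delta_rot": [0, 0, 0], "hand": 0},
  {"slide": [0, -0.2, 0], "delta_rot": [0, 0, 0], "hand": 0},
  {"slide": [0, -0.2, 0], "delta_rot": [0, 0, 0], "hand": 0},
  {"slide": [0, -0.2, 0], "delta_rot": [0, 0, 0], "hand": 0},
])

```text
time_s: 16.32
eef_pos: [0.5825, -0.0491, 0.0446]
eef_rot: [-0.0, 0.996, -0.091, -0.0]
wrist_force: [0.2, -2.2, 1.2]
opening: 0.003
```

Emit:
drive_tool([
  {"slide": [0, -0.2, 0], "delta_rot": [0, 0, 0], "hand": 0},
  {"slide": [0, -0.2, 0], "delta_rot": [0, 0, 0], "hand": 0},
  {"slide": [0, -0.2, 0], "delta_rot": [0, 0, 0], "hand": 0},
  {"slide": [0, -0.2, 0], "delta_rot": [0, 0, 0], "hand": 0},
  {"slide": [0, -0.1, 0], "delta_rot": [0, 0, 0], "hand": 0},
])

```text
time_s: 16.95
eef_pos: [0.5906, -0.0049, 0.0447]
eef_rot: [-0.0, 0.996, -0.09, -0.0]
wrist_force: [-0.2, -1.7, -0.4]
opening: -0.003
```

```bash
python3 - <<'E'
from h import *
from bench import ctrl
snap('side','s10',(220,100,380,260),4); o=ctrl.get_obs(); print(o['eef_pos'],o['eef_rot'],o['wrist_force'],o['opening'])
E
```

```text
[ 0.59062721 -0.00447135  0.04466004] [-2.44350454e-04  9.95908673e-01 -9.03649300e-02 -1.85540818e-04] [-0.75736187 -0.00448889 -0.25839702] 0.002041519796115862
```

View pics/s10.png

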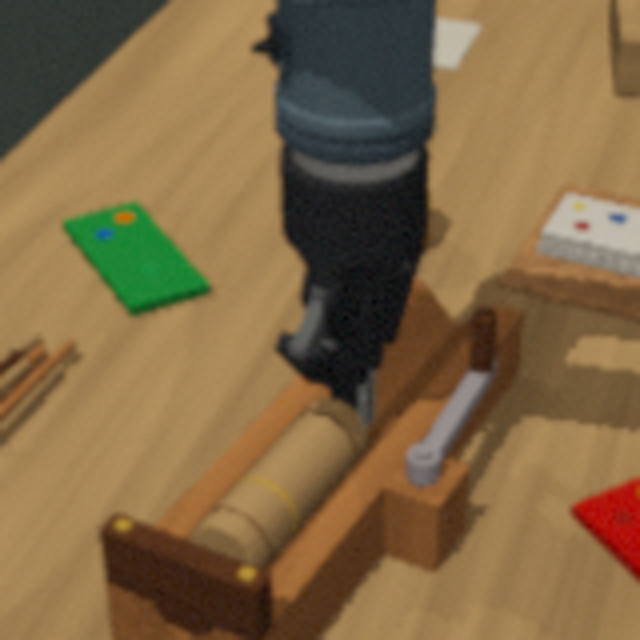

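Front end (crop ≈(205,540)) still shows a gap to the stop. I go on slowly, watching force.

Emit:
drive_tool([
  {"slide": [0, -0.08, 0], "delta_rot": [0, 0, 0], "hand": 0},
  {"slide": [0, -0.08, 0], "delta_rot": [0, 0, 0], "hand": 0},
  {"slide": [0, -0.08, 0], "delta_rot": [0, 0, 0], "hand": 0},
  {"slide": [0, -0.08, 0], "delta_rot": [0, 0, 0], "hand": 0},
  {"slide": [0, -0.06, 0], "delta_rot": [0, 0, 0], "hand": 0},
])

```text
time_s: 17.62
eef_pos: [0.5941, 0.0133, 0.0448]
eef_rot: [-0.0, 0.996, -0.091, -0.0]
wrist_force: [-0.5, -0.8, -1.2]
opening: 0.003
```

Emit:
drive_tool([
  {"slide": [0, -0.04, 0], "delta_rot": [0, 0, 0], "hand": 0},
  {"slide": [0, -0.04, 0], "delta_rot": [0, 0, 0], "hand": 0},
  {"slide": [0, -0.02, 0], "delta_rot": [0, 0, 0], "hand": 0},
  {"slide": [0, 0, 0], "delta_rot": [0, 0, 0], "hand": 0},
  {"slide": [0, 0, 0], "delta_rot": [0, 0, 0], "hand": 0},
])

```text
time_s: 18.25
eef_pos: [0.5951, 0.018, 0.0448]
eef_rot: [-0.0, 0.996, -0.091, 0.0]
wrist_force: [0.2, 0.1, -0.2]
opening: 0.001
```

```bash
python3 - <<'E'
from h import *
snap('side','s11',(230,160,340,260),6)
snap('top','t11',(240,140,400,260),5)
E
```

```text
(no output)
```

View pics/s11.png

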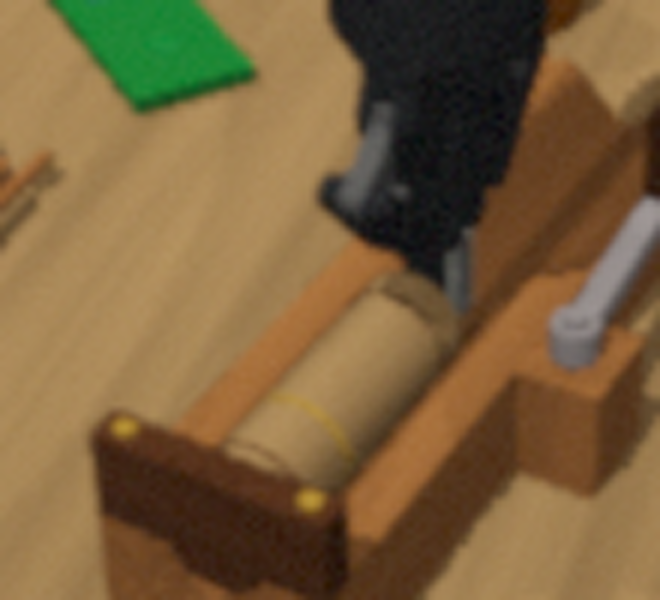

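View pics/t11.png

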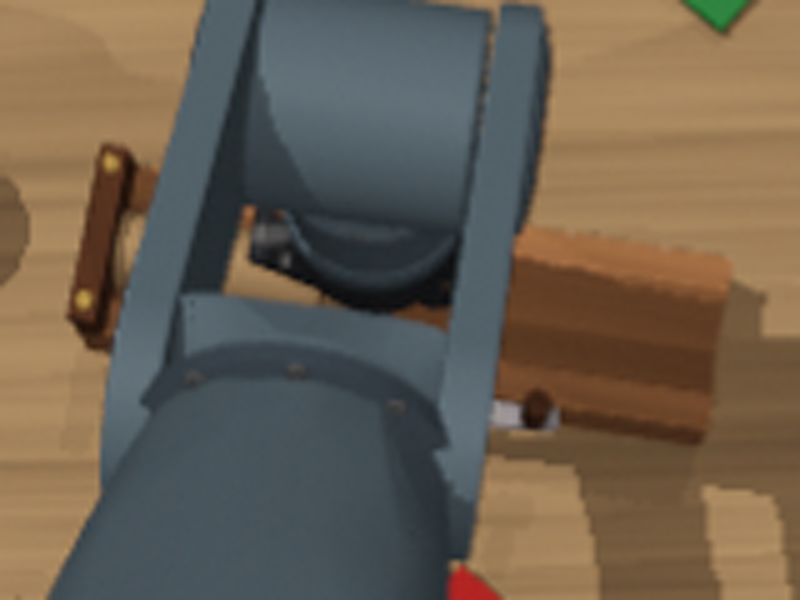

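Emit:
drive_tool([
  {"slide": [0, -0.02, 0], "delta_rot": [0, 0, 0], "hand": 0},
  {"slide": [0, -0.02, 0], "delta_rot": [0, 0, 0], "hand": 0},
  {"slide": [0, -0.02, 0], "delta_rot": [0, 0, 0], "hand": 0},
  {"slide": [0, 0, 0], "delta_rot": [0, 0, 0], "hand": 0},
  {"slide": [0, 0, 0], "delta_rot": [0, 0, 0], "hand": 0},
])

```text
time_s: 18.98
eef_pos: [0.5952, 0.0183, 0.0449]
eef_rot: [0.002, 0.996, -0.091, -0.0]
wrist_force: [-4.1, -11.5, 2.3]
opening: -0.0
```

The force rose to 12 N with no motion, so the case rests on the stop. I back off along the groove, then lift.

Emit:
drive_tool([
  {"slide": [0, 0.1, 0], "delta_rot": [0, 0, 0], "hand": 0},
  {"slide": [0, 0.2, 0], "delta_rot": [0, 0, 0], "hand": 0},
  {"slide": [0, 0.3, 0], "delta_rot": [0, 0, 0], "hand": 0},
  {"slide": [0, 0, -0.8], "delta_rot": [0, 0, 0], "hand": 0},
  {"slide": [0, 0, -0.8], "delta_rot": [0, 0, 0], "hand": 0},
])

```text
time_s: 19.6
eef_pos: [0.5895, -0.0095, 0.1251]
eef_rot: [-0.0, 0.996, -0.091, -0.001]
wrist_force: [0.9, 0.7, 0.0]
opening: 0.002
```

Emit:
drive_tool([
  {"slide": [0, 0.6, -0.6], "delta_rot": [0, 0, 0], "hand": 0},
  {"slide": [0, 0.9, 0], "delta_rot": [0, 0, 0], "hand": 0.2},
  {"slide": [0, 0.9, 0], "delta_rot": [0, 0, 0], "hand": 0.4},
  {"slide": [0, 0.5, 0], "delta_rot": [0, 0, 0], "hand": 0.4},
  {"slide": [0, 0, 0], "delta_rot": [0, 0, 0], "hand": 0.4},
])

```text
time_s: 20.23
eef_pos: [0.5634, -0.1536, 0.1548]
eef_rot: [0.0, 0.996, -0.092, 0.0]
wrist_force: [-0.4, 0.6, -0.1]
opening: 0.397
```

```bash
python3 - <<'E'
from h import *
from bench import ctrl
snap('side','s12',(240,120,360,260),5)
snap('top','t12',(240,150,400,240),5)
o=ctrl.get_obs(); print(o['eef_pos'],o['eef_rot'],o['opening'])
E
```

```text
[ 0.56368753 -0.15140956  0.15469215] [-2.79370231e-04  9.95833799e-01 -9.11864066e-02 -7.92271135e-05] 0.39917268760733116
```

View pics/s12.png

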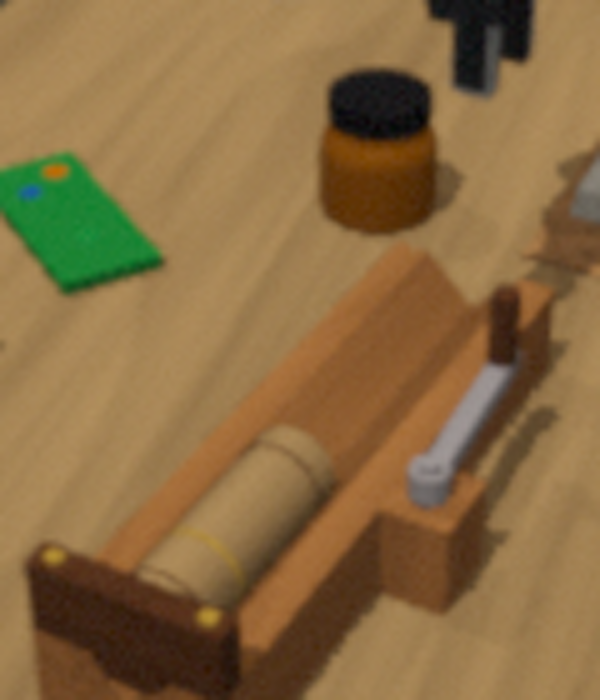

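View pics/t12.png

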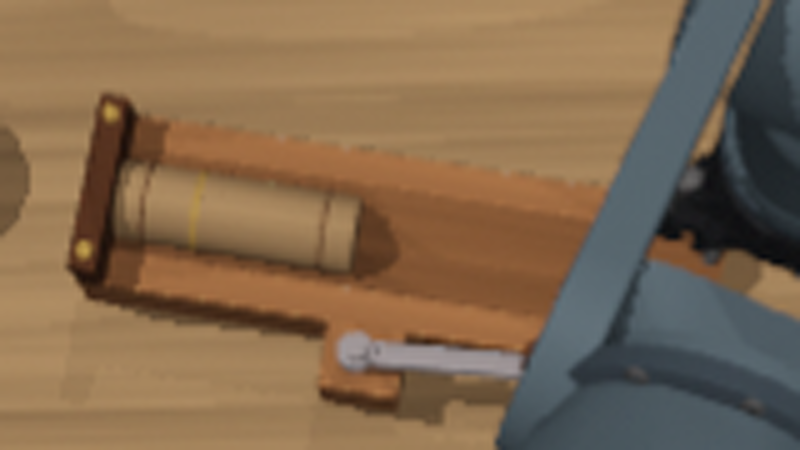

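```bash
python3 - <<'E'
from h import *
from bench import ctrl
o=ctrl.get_obs(); print(o['q'])
c=pickle.load(open('t12.pkl','rb')); s=pickle.load(open('s12.pkl','rb'))
print(plane(c,[[240+357/5,150+349/5]],.065),plane(s,[[240+430/5,120+468/5]],.065))
print(plane(s,[[240+506/5,120+293/5]],.103))
# case rear end centre, stop face
print(plane(c,[[240+360/5,150+198/5],[240+352/5,150+271/5]],.052), plane(c,[[240+132/5,150+102/5],[240+95/5,150+282/5]],.083))
E
```

```text
[-4.65892339e-01  2.78073687e-01  1.65252465e+00  4.93566630e-04
  1.21134625e+00  1.28735680e+00]
[[0.53763764 0.02984355 0.065     ]] [[0.53852486 0.03059945 0.065     ]]
[[ 0.52807883 -0.05368111  0.103     ]]
[[0.61668909 0.02686069 0.052     ]
 [0.57941935 0.03171178 0.052     ]] [[0.66115222 0.13761217 0.083     ]
 [0.57097881 0.15582214 0.083     ]]
```

Emit:
drive_tool([
  {"slide": [0, 0, 0], "delta_rot": [0, 0, -0.0521], "hand": 0.4},
  {"slide": [0, 0, 0], "delta_rot": [0, 0, -0.0521], "hand": 0.4},
  {"slide": [0, 0, 0], "delta_rot": [0, 0, -0.0521], "hand": 0.4},
  {"slide": [0, 0, 0], "delta_rot": [0, 0, -0.0521], "hand": 0.4},
  {"slide": [0, 0, 0], "delta_rot": [0, 0, -0.0521], "hand": 0.4},
])

```text
time_s: 20.95
eef_pos: [0.5641, -0.1499, 0.1547]
eef_rot: [-0.0, 0.949, 0.316, -0.0]
wrist_force: [0.2, 0.4, 0.7]
opening: 0.398
```

Emit:
drive_tool([
  {"slide": [0, 0, 0], "delta_rot": [0, 0, -0.0521], "hand": 0.4},
  {"slide": [0, 0, 0], "delta_rot": [0, 0, -0.0521], "hand": 0.4},
  {"slide": [0, 0, 0], "delta_rot": [0, 0, -0.0521], "hand": 0.4},
  {"slide": [0, 0, 0], "delta_rot": [0, 0, -0.0521], "hand": 0.4},
  {"slide": [0, 0, 0], "delta_rot": [0, 0, -0.0521], "hand": 0.4},
])

```text
time_s: 21.58
eef_pos: [0.5641, -0.1499, 0.1547]
eef_rot: [-0.0, 0.744, 0.668, 0.0]
wrist_force: [1.2, -0.2, 0.5]
opening: 0.4
```

Emit:
drive_tool([
  {"slide": [0.6, -0.3, 0], "delta_rot": [0, 0, 0], "hand": 0.4},
  {"slide": [0.6, -0.3, 0], "delta_rot": [0, 0, 0], "hand": 0.4},
  {"slide": [0.6, -0.32, 0], "delta_rot": [0, 0, 0], "hand": 0.4},
  {"slide": [0, 0, 0.3], "delta_rot": [0, 0, 0], "hand": 0.4},
  {"slide": [0, 0, 0], "delta_rot": [0, 0, 0], "hand": 0.4},
])

```text
time_s: 22.2
eef_pos: [0.5279, -0.0558, 0.1385]
eef_rot: [-0.001, 0.746, 0.666, -0.001]
wrist_force: [0.4, 0.6, 0.9]
opening: 0.402
```

```bash
python3 - <<'E'
from h import *
from bench import ctrl
snap('side','s13',(280,100,400,220),5)
snap('top','t13',(240,150,400,240),5)
o=ctrl.get_obs(); print(o['eef_pos'],o['eef_rot'],o['opening'],o['q'])
E
```

```text
[ 0.52884742 -0.05688644  0.13958263] [-1.37030849e-04  7.46825849e-01  6.65019635e-01 -1.32278759e-04] 0.4027195873992441 [-3.30418391e-01  1.88773099e-01  1.79621950e+00 -1.04902384e-04
  1.15696867e+00 -2.14620114e-01]
```

View pics/s13.png

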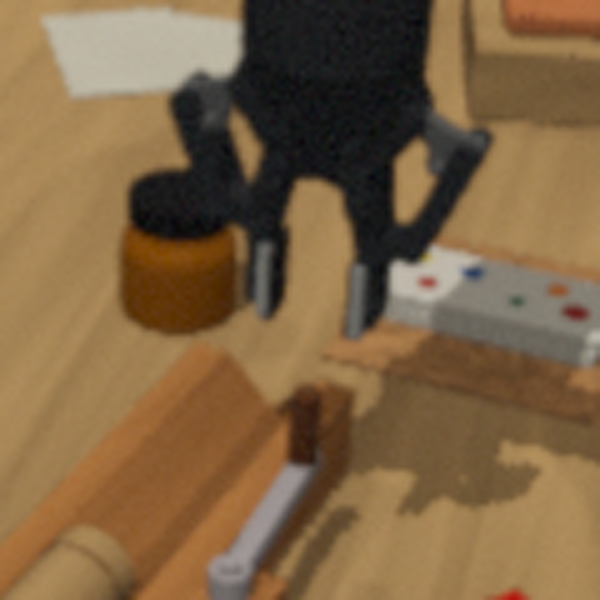

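View pics/t13.png

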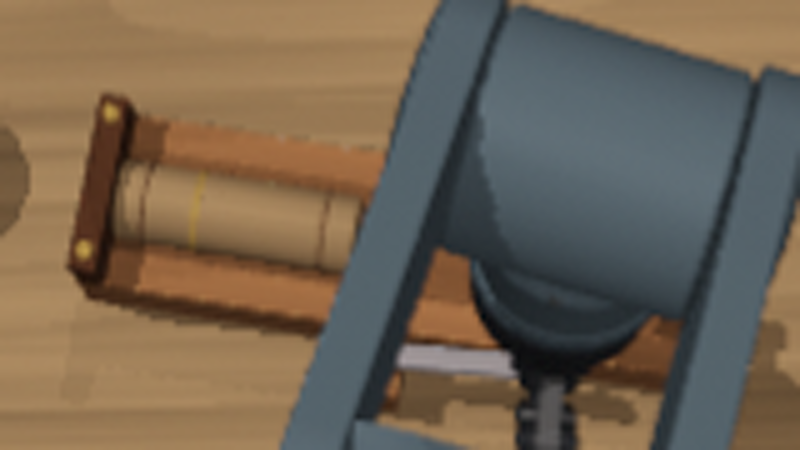

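The jaw mid-point (308,320) stands over the peg (307,395). I descend around it.

Emit:
drive_tool([
  {"slide": [0, 0, 0.4], "delta_rot": [0, 0, 0], "hand": 0.4},
  {"slide": [0, 0, 0.3], "delta_rot": [0, 0, 0], "hand": 0.4},
  {"slide": [0, 0, 0.3], "delta_rot": [0, 0, 0], "hand": 0.4},
  {"slide": [0, 0, 0.26], "delta_rot": [0, 0, 0], "hand": 0.4},
  {"slide": [0, 0, 0], "delta_rot": [0, 0, 0], "hand": 0.4},
])

```text
time_s: 22.92
eef_pos: [0.5277, -0.0563, 0.0754]
eef_rot: [-0.001, 0.747, 0.665, -0.001]
wrist_force: [-0.2, -0.1, -0.5]
opening: 0.4
```

```bash
python3 - <<'E'
from h import *
from bench import ctrl
snap('side','s14',(280,100,400,220),5)
o=ctrl.get_obs(); print(o['eef_pos'],o['eef_rot'],o['opening'],o['wrist_force'])
# arc plan: 10 deg steps, chord in tool axes (x toward pivot at start, y tangent)
V=np.array([.538,.0302]); 
E
```

```text
[ 0.52835449 -0.05650947  0.07630968] [-4.81918901e-04  7.46834485e-01  6.65009735e-01 -2.68813679e-04] 0.40004710530655935 [-0.61210906 -0.45377388 -0.38496921]
```

View pics/s14.png

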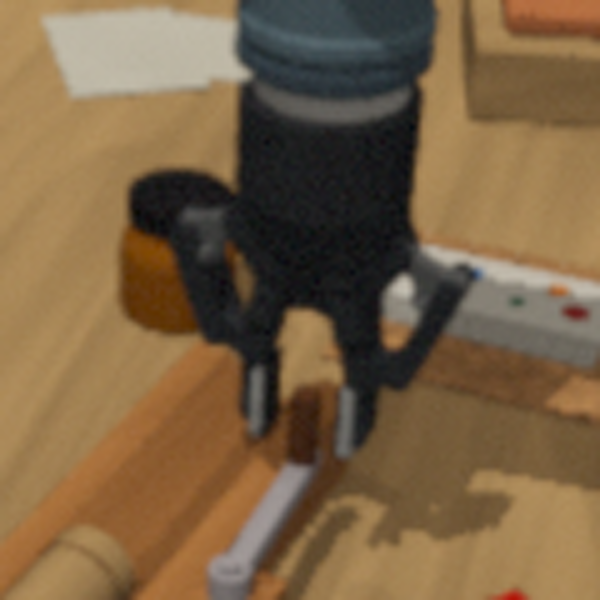

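Emit:
drive_tool([
  {"slide": [0, 0, 0], "delta_rot": [0, 0, 0], "hand": 0.3},
  {"slide": [0, 0, 0], "delta_rot": [0, 0, 0], "hand": 0.3},
  {"slide": [0.017, 0.245, 0], "delta_rot": [0, 0, -0.0444], "hand": 0.3},
  {"slide": [0.017, 0.245, 0], "delta_rot": [0, 0, -0.0444], "hand": 0.3},
  {"slide": [0.017, 0.245, 0], "delta_rot": [0, 0, -0.0444], "hand": 0.3},
])

```text
time_s: 23.6
eef_pos: [0.5653, -0.0532, 0.0771]
eef_rot: [-0.0, 0.591, 0.807, -0.0]
wrist_force: [0.0, 0.4, 0.4]
opening: 0.305
```

Emit:
drive_tool([
  {"slide": [0.017, 0.245, 0], "delta_rot": [0, 0, -0.0444], "hand": 0.3},
  {"slide": [0.017, 0.245, 0], "delta_rot": [0, 0, -0.0444], "hand": 0.3},
  {"slide": [0.017, 0.245, 0], "delta_rot": [0, 0, -0.0444], "hand": 0.3},
  {"slide": [0, 0, 0], "delta_rot": [0, 0, 0], "hand": 0.3},
  {"slide": [0, 0, 0], "delta_rot": [0, 0, 0], "hand": 0.3},
])

```text
time_s: 24.22
eef_pos: [0.5968, -0.0353, 0.0769]
eef_rot: [0.0, 0.413, 0.911, -0.0]
wrist_force: [0.4, -0.3, 0.2]
opening: 0.299
```

```bash
python3 - <<'E'
from h import *
from bench import ctrl
snap('side','s15',(260,120,380,240),5)
o=ctrl.get_obs(); p=o['eef_pos']; print(p,o['eef_rot'],o['opening'],o['wrist_force'],o['q'])
d=p[:2]-np.array([.538,.0302]); print(np.hypot(*d),np.degrees(np.arctan2(d[1],d[0]))%360, np.degrees(2*np.arctan2(o['eef_rot'][2],o['eef_rot'][1])))
E
```

```text
[ 0.59669744 -0.03540155  0.07690254] [-1.71620603e-05  4.13157424e-01  9.10659619e-01 -2.61603305e-05] 0.2972801975788307 [-0.50752991  0.01459715 -0.54489065] [-2.57606664e-01  4.08355040e-01  1.65774578e+00 -5.20903509e-05
  1.07553444e+00 -9.76541171e-01]
0.08802813509644145 311.82080894453935 131.1933315537263
```

View pics/s15.png

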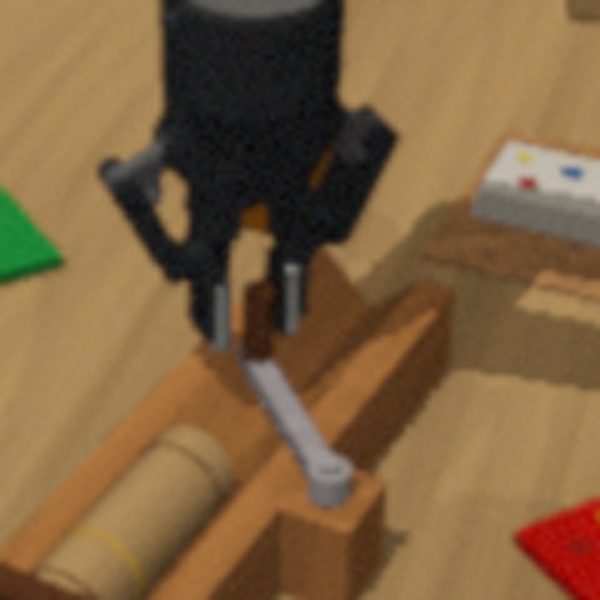

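Emit:
drive_tool([
  {"slide": [0.017, 0.245, 0], "delta_rot": [0, 0, -0.0444], "hand": 0.3},
  {"slide": [0.017, 0.245, 0], "delta_rot": [0, 0, -0.0444], "hand": 0.3},
  {"slide": [0.017, 0.245, 0], "delta_rot": [0, 0, -0.0444], "hand": 0.3},
  {"slide": [0.017, 0.245, 0], "delta_rot": [0, 0, -0.0444], "hand": 0.3},
  {"slide": [0, 0, 0], "delta_rot": [0, 0, 0], "hand": 0.3},
])

```text
time_s: 24.9
eef_pos: [0.6231, 0.0059, 0.0769]
eef_rot: [0.0, 0.146, 0.989, 0.0]
wrist_force: [0.2, 0.3, -0.2]
opening: 0.298
```

Emit:
drive_tool([
  {"slide": [0.002, 0.08, 0], "delta_rot": [0, 0, -0.0144], "hand": 0.3},
  {"slide": [0.002, 0.08, 0], "delta_rot": [0, 0, -0.0144], "hand": 0.3},
  {"slide": [0.001, 0.04, 0], "delta_rot": [0, 0, -0.0072], "hand": 0.3},
  {"slide": [0, 0, 0], "delta_rot": [0, 0, 0], "hand": 0.3},
  {"slide": [0, 0, 0], "delta_rot": [0, 0, 0], "hand": 0.3},
])

```text
time_s: 25.52
eef_pos: [0.6254, 0.015, 0.0768]
eef_rot: [-0.0, 0.09, 0.996, -0.0]
wrist_force: [-0.3, -0.3, 0.2]
opening: 0.302
```

```bash
python3 - <<'E'
from h import *
from bench import ctrl
snap('side','s16',(240,140,360,260),5)
o=ctrl.get_obs(); p=o['eef_pos']; print(p,o['opening'],o['wrist_force'])
d=p[:2]-np.array([.538,.0302]); print(np.hypot(*d),np.degrees(np.arctan2(d[1],d[0]))%360, np.degrees(2*np.arctan2(o['eef_rot'][2],o['eef_rot'][1])))
E
```

```text
[0.62540704 0.01508751 0.07682564] 0.29731708430306375 [-0.51711161 -0.88081192 -0.17552273]
0.08870387574915163 350.19066045513273 169.70037446070972
```

View pics/s16.png

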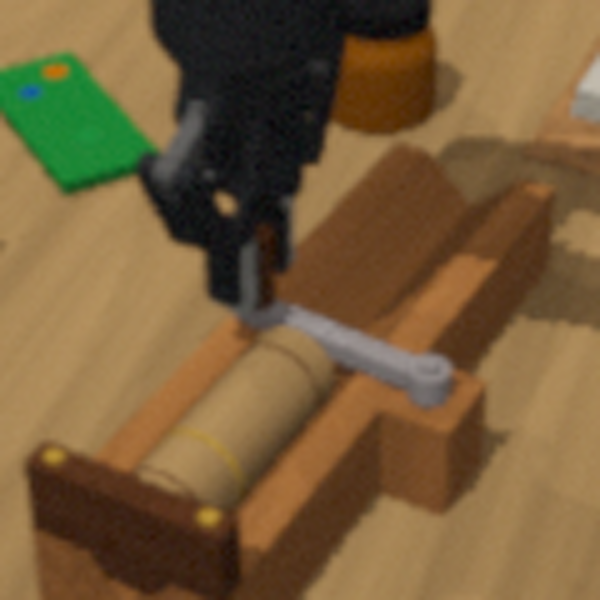

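Nearly closed. A few more degrees, slowly, until the end of travel pushes back.

Emit:
drive_tool([
  {"slide": [0, 0.04, 0], "delta_rot": [0, 0, 0], "hand": 0.3},
  {"slide": [0, 0.04, 0], "delta_rot": [0, 0, 0], "hand": 0.3},
  {"slide": [0, 0.02, 0], "delta_rot": [0, 0, 0], "hand": 0.3},
  {"slide": [0, 0, 0], "delta_rot": [0, 0, 0], "hand": 0.3},
  {"slide": [0, 0, 0], "delta_rot": [0, 0, 0], "hand": 0.3},
])

```text
time_s: 26.2
eef_pos: [0.6262, 0.0205, 0.0767]
eef_rot: [-0.0, 0.089, 0.996, 0.0]
wrist_force: [0.1, 1.4, -0.3]
opening: 0.298
```

Emit:
drive_tool([
  {"slide": [0, 0.02, 0], "delta_rot": [0, 0, 0], "hand": 0.3},
  {"slide": [0, 0.02, 0], "delta_rot": [0, 0, 0], "hand": 0.3},
  {"slide": [0, 0, 0], "delta_rot": [0, 0, 0], "hand": 0.3},
  {"slide": [0, 0, 0], "delta_rot": [0, 0, 0], "hand": 0.3},
  {"slide": [0, 0, 0], "delta_rot": [0, 0, 0], "hand": 0.3},
])

```text
time_s: 26.82
eef_pos: [0.6266, 0.0221, 0.0767]
eef_rot: [-0.0, 0.089, 0.996, -0.0]
wrist_force: [-0.5, -1.8, -0.9]
opening: 0.298
```

Emit:
drive_tool([
  {"slide": [0, 0.02, 0], "delta_rot": [0, 0, 0], "hand": 0.3},
  {"slide": [0, 0.01, 0], "delta_rot": [0, 0, 0], "hand": 0.3},
  {"slide": [0, 0, 0], "delta_rot": [0, 0, 0], "hand": 0.3},
  {"slide": [0, 0, 0], "delta_rot": [0, 0, 0], "hand": 0.3},
  {"slide": [0, 0, 0], "delta_rot": [0, 0, 0], "hand": 0.3},
])

```text
time_s: 27.45
eef_pos: [0.6267, 0.0223, 0.0767]
eef_rot: [-0.0, 0.089, 0.996, -0.001]
wrist_force: [-1.9, -6.7, -0.5]
opening: 0.3
```

Resistance at 6.7 N with no further motion: end of travel. I centre the jaws off the peg, lift and move away.

Emit:
drive_tool([
  {"slide": [0, -0.06, 0], "delta_rot": [0, 0, 0], "hand": 0.3},
  {"slide": [0, -0.07, 0], "delta_rot": [0, 0, 0], "hand": 0.35},
  {"slide": [0, 0, 0], "delta_rot": [0, 0, 0], "hand": 0.35},
  {"slide": [0, 0, -0.4], "delta_rot": [0, 0, 0], "hand": 0.35},
  {"slide": [0, 0, -0.8], "delta_rot": [0, 0, 0], "hand": 0.35},
])

```text
time_s: 28.08
eef_pos: [0.6247, 0.0177, 0.1368]
eef_rot: [-0.002, 0.089, 0.996, 0.0]
wrist_force: [-0.1, -0.2, 0.4]
opening: 0.349
```

Emit:
drive_tool([
  {"slide": [0, 0, -0.8], "delta_rot": [0, 0, 0], "hand": 0.35},
  {"slide": [0.8, -0.5, -0.5], "delta_rot": [0, 0, 0], "hand": 0.35},
  {"slide": [0.9, -0.8, 0], "delta_rot": [0, 0, 0], "hand": 0.35},
  {"slide": [0.9, -0.8, 0], "delta_rot": [0, 0, 0], "hand": 0.35},
  {"slide": [0.5, -0.8, 0], "delta_rot": [0, 0, 0], "hand": 0.35},
])

```text
time_s: 28.7
eef_pos: [0.446, -0.0981, 0.2033]
eef_rot: [0.001, 0.089, 0.996, -0.0]
wrist_force: [0.6, -0.7, 0.6]
opening: 0.352
```

Emit:
drive_tool([
  {"slide": [0, -0.9, 0], "delta_rot": [0, 0, 0], "hand": 0.35},
  {"slide": [0, -0.9, 0], "delta_rot": [0, 0, 0], "hand": 0.35},
  {"slide": [0, -0.9, 0], "delta_rot": [0, 0, 0], "hand": 0.35},
  {"slide": [0, -0.6, 0], "delta_rot": [0, 0, 0], "hand": 0.35},
  {"slide": [0, 0, 0], "delta_rot": [0, 0, 0], "hand": 0.35},
])

```text
time_s: 29.32
eef_pos: [0.4183, -0.2623, 0.2033]
eef_rot: [0.001, 0.091, 0.996, -0.001]
wrist_force: [0.7, 0.7, 0.1]
opening: 0.353
```

```bash
python3 - <<'E'
from h import *
from bench import ctrl
snap('side','s17')
snap('top','t17')
cv2.imwrite('pics/t17c.png',cv2.resize(cv2.imread('pics/t17.png')[150:290,240:490],None,fx=3.2,fy=3.2,interpolation=2))
o=ctrl.get_obs(); print(o['eef_pos'],o['wrist_force'])
E
```

```text
[ 0.41845249 -0.260064    0.20267427] [ 0.38756432 -0.11609605 -0.1439527 ]
```

View pics/s17.png

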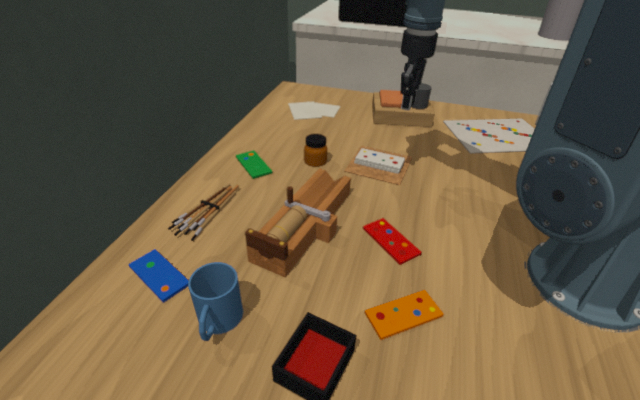

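View pics/t17c.png

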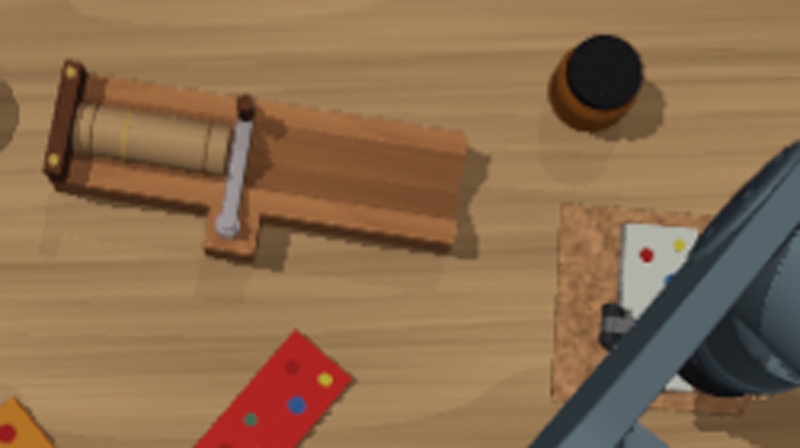

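Latch is across, behind the case. The arm hides part of the pile, so I move away for the final check.

Emit:
drive_tool([
  {"slide": [0.3, 0.9, -0.3], "delta_rot": [0, 0, 0], "hand": 0.35},
  {"slide": [0.2, 0.95, 0], "delta_rot": [0, 0, 0], "hand": 0.35},
  {"slide": [0.2, 0.95, 0], "delta_rot": [0, 0, 0], "hand": 0.35},
  {"slide": [0, 0.95, 0], "delta_rot": [0, 0, 0], "hand": 0.35},
  {"slide": [0, 0.95, 0], "delta_rot": [0, 0, 0], "hand": 0.35},
])

```text
time_s: 30.05
eef_pos: [0.4254, -0.02, 0.2175]
eef_rot: [0.001, 0.088, 0.996, 0.0]
wrist_force: [0.9, 0.4, -0.4]
opening: 0.353
```

Emit:
drive_tool([
  {"slide": [0, 0.95, 0], "delta_rot": [0, 0, 0], "hand": 0.35},
  {"slide": [0, 0.95, 0], "delta_rot": [0, 0, 0], "hand": 0.35},
  {"slide": [0, 0.5, 0], "delta_rot": [0, 0, 0], "hand": 0.35},
  {"slide": [0, 0, 0], "delta_rot": [0, 0, 0], "hand": 0.35},
  {"slide": [0, 0, 0], "delta_rot": [0, 0, 0], "hand": 0.35},
])

```text
time_s: 30.68
eef_pos: [0.4464, 0.0955, 0.217]
eef_rot: [0.0, 0.088, 0.996, -0.0]
wrist_force: [0.8, -0.7, -0.9]
opening: 0.35
```

```bash
python3 - <<'E'
from h import *
from bench import ctrl
c=snap('top','t18',(230,130,510,300),2.8); s=snap('side','s18',(330,130,430,200),7)
hsv=cv2.cvtColor(c['frame'],cv2.COLOR_RGB2HSV)
m=((hsv[...,1]<60)&(hsv[...,2]>125)).astype('uint8'); k=np.zeros_like(m);k[205:290,410:480]=m[205:290,410:480]
q=max(cv2.findContours(k,0,1)[0],key=cv2.contourArea)
print(cv2.minAreaRect((plane(c,q.reshape(-1,2),.024)[:,:2]*1000).astype('float32')), ctrl.get_obs()['eef_pos'])
t=pickle.load(open('t17.pkl','rb')); V=np.array([.538,.0302])
for P in (plane(t,[[240+246/3.2,150+101/3.2]],.103)[0],plane(pickle.load(open('s17.pkl','rb')),[[290.5,189]],.103)[0]):
    d=P[:2]-V; print(P,np.hypot(*d),np.arctan2(d[1],d[0])-np.deg2rad(259.6-360))
E
```

```text
((469.1059875488281, -304.7672119140625), (62.57005310058594, 130.58895874023438), 83.28724670410156) [0.44665132 0.09475791 0.21690274]
[0.62374888 0.01368327 0.103     ] 0.08732509406012855 1.5620235741680237
[0.62216221 0.01946185 0.103     ] 0.08484448307841405 1.6254074564690095
```

View pics/t18.png

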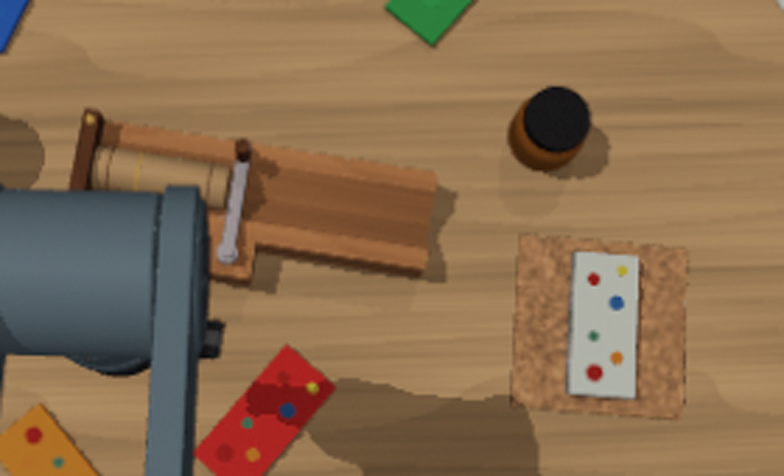

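View pics/s18.png

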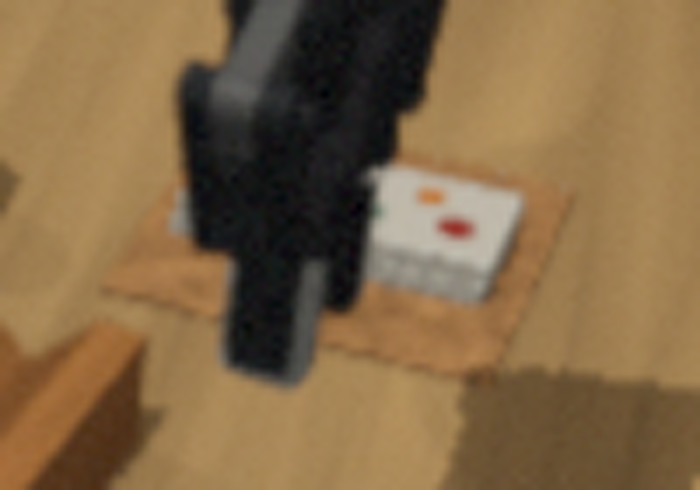

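```bash
python3 -c "
from bench import ctrl
print(ctrl.hand_in())"
```

```text
the job is handed in; nothing more can be done
None
```

The job is done in the order asked and handed in at about 31 s; `hand_in` gives no verdict.

- **Plates:** I lifted both white plates off together, after one regrip on the cradle because my first grip left the finger tips below the lower plate. I set them down on the mat until I felt contact (10.5 N). The pile measures about 3 mm from the mat's centre, level with its edges to within a degree, with its edges flush.
- **Case:** I pushed it along the groove at about 4 N until it stopped moving and the force rose to about 12 N. Its rear end then measured 119 mm from the stop face, for a 120 mm case.
- **Latch:** I swung it by the peg to the end of its travel, where it pushed back at 6.7 N without moving further. The top view gives an angle of about 1.56 rad. The side view gives 1.63 rad, but that is a rough reading: it also puts the peg 85 mm from the pivot instead of 88 mm.

The pictures show the box, mug, jar and coloured look-alike plates where they were. At hand-in the arm was in free air, touching nothing. Setting the plates back on the cradle gave a brief 17–20 N at the wrist, well under the limits.

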